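# Load, clamp and index a welding shuttle

## Task

Lay the short 40 mm square tube flat in the jig on the carrier, between its locating pins (set it down, do not drop it), and close the toggle clamp on it. Then push the carrier along its rails to the weld station under the canopy until it drops into the notch there, without running it past, and let go; leave the other stock and the tools where they lie.

Things in the scene. Friction and masses are not known exactly. Their poses are not given: they have to be found in the camera images.
- slide: fixed base of a welding shuttle, steel plate 190 x 600 mm with two rails, lying across the table. Origin: on the table top under the carrier's middle when that is at the load station. y axis: along the rails from load to weld station (about the robot's left, turned up to 8 degrees); x away from the robot; z up.
- carrier (a joint): position in m along the rails of the carrier, an aluminium plate 140 mm in x, 210 mm in y, top 50 mm above the table. 0 = load station (start), 0.26 = weld station. Its sprung roller drops into a notch at each: about 10 N to push out of a notch, 3 N between; it pulls itself true within 5 mm of a notch. The rail runs on 80 mm past the weld station.
- weld_notch (a point): middle of the weld station's notch in the index bar along the robot's side of the base, 20 mm above the table. The roller housing on the middle of the carrier's robot-side edge stands over it when the carrier is at the weld station. Axes as the slide.
- tube_center (a point): centre (20 mm up) of the loose workpiece: plain square steel tube 40 x 40 mm, 110 mm long, 0.25 to 0.5 kg, lying on the table in front of the shuttle in a row with a thinner square tube and a piece of angle. x axis along its length, z up.
- nest (a point): where the tube's centre belongs on the carrier: 20 mm above its plate, 45 mm along +y from its middle; tube length along y. Two pairs of tapered pins 24 mm tall, 37 mm either way along y, leave 45 mm clear in x; fingers fit between the pairs. A 16 mm high end stop leaves 6 mm at the tube's +y end; 8 mm are free at the -y end. Axes as the slide.
- clamp_handle (a joint): angle in rad of the handle of the toggle clamp on the carrier. About 0.75 = open (handle raised, arm stood up clear of the nest); 0 = closed (handle level, the arm's rubber pad pressing on the tube). It stays where it is left (stiff joint); stop at 0. Pressing it down takes up to about 10 N at the grip.
- clamp_pivot (a point): hinge axis of the clamp handle: 45 mm above the carrier plate, 87 mm along -y from the nest, on the carrier's centre line; the axis lies along the slide's x. The handle points from here to -y, and upward when open. Axes as the slide.
- clamp_grip (a point): point on the upper face of the clamp handle's black grip (18 mm wide, 13 mm thick, 46 mm long), 58 mm from the hinge and 13 mm short of the handle's end. Moves with the handle: its -y points outward along the handle, its z out of the face to be pressed.
- push_handle (a point): centre of the carrier's upright black push handle, a round grip 25 mm in diameter and 46 mm tall, 39 mm above the carrier plate, 50 mm towards the robot and 85 mm along -y from the carrier's middle. It can be gripped, or pushed from behind. Axes as the slide.
- canopy_lip (a point): middle of the lower robot-side edge of the fixed canopy (grey frame, clear panel) over the weld station, 220 mm above the table. It reaches 220 mm along +x and 140 mm either way in y; posts only at its far edge. At the weld station the push handle is 35 mm behind this edge: an upright gripper does not fit, the tool must lean in from the robot's side. Axes as the slide.
- thin_tube: loose thinner square tube 25 x 25 x 110 mm, bystander; origin under its centre, x along it
- angle: loose piece of 40 mm steel angle, 110 mm long, bystander; origin under its centre, x along it
- wrench: loose wrench 190 mm long lying on the table, bystander
- wire_brush: loose brush 200 mm long, bystander
- magnet: loose flat welding magnet 90 x 60 x 22 mm, bystander; origin under its centre
- spare_clamp: loose spare toggle clamp standing on the table, 130 mm tall, bystander
Not all that is in view belongs to the job. Leave any green or red look-alike of the part that bears tube_center alone.

How it is judged:
On the way, in this order (a step that is already met when the one before it is completed fails the run):
1. the tube lies in the jig on the carrier at the load station, let go, with the clamp still open (x of tube_center in the frame of nest between -0.0045 and 0.0045 m and y of tube_center in the frame of nest between -0.009 and 0.009 m and z of tube_center in the frame of nest between -0.004 and 0.004 m and angle between the x axis of tube_center and the y axis of nest, either way round below 0.08 rad and contact force between the fingers and anything else below 0.3 N and value of joint carrier below 0.012 m and value of joint clamp_handle above 0.5 rad), for 0.2 s.
2. the clamp is closed on the tube, before the carrier is moved on (x of tube_center in the frame of nest between -0.0045 and 0.0045 m and y of tube_center in the frame of nest between -0.009 and 0.009 m and z of tube_center in the frame of nest between -0.004 and 0.004 m and angle between the x axis of tube_center and the y axis of nest, either way round below 0.08 rad and value of joint clamp_handle below 0.06 rad and value of joint carrier below 0.03 m), for 0.2 s.
3. the carrier is in the weld station's notch with the tube clamped (x of tube_center in the frame of nest between -0.0045 and 0.0045 m and y of tube_center in the frame of nest between -0.009 and 0.009 m and z of tube_center in the frame of nest between -0.004 and 0.004 m and angle between the x axis of tube_center and the y axis of nest, either way round below 0.08 rad and value of joint clamp_handle below 0.06 rad and value of joint carrier between 0.257 and 0.263 m), for 0.2 s.
At the end, for the whole second after the job is handed in: the carrier rests within 3 mm of the weld station (0.26 m), the clamp handle is closed (below 0.06 rad), and the tube lies flat in the jig: its centre within 4.5 mm across, 9 mm along and 4 mm in height of the nest point, its length along the rails within 0.08 rad (all of step 3 and velocity of joint carrier between -0.01 and 0.01 m/s); the robot touches nothing.
It fails at once if the tube is let go more than 30 mm above its place in the jig (height (world z) of tube_center above 0.1 m and contact force between the fingers and tube below 0.05 N).
It fails at once if the carrier is run more than 20 mm past the weld station (value of joint carrier above 0.28 m).
It fails at once if a bystander is moved more than 30 mm (distance of any of thin_tube, angle, wrench, wire_brush, magnet, spare_clamp from where it was at the start of the episode above 0.03 m).
It also fails if it takes over 72 s, if anything falls off the work surface, if the arm or the gripper's body presses on something with over 40 N, if the wrist force passes 120 N, or if a joint passes its speed limit or range.

## Robot

A 6-joint arm with a two-finger parallel gripper is mounted at the origin on the work surface. World frame = base frame: x ahead of the robot, y to its left, z up, the work surface at z = 0. Lengths are in m, angles in rad, forces in N, time in s.
With the tool pointing down it reaches from about 0.35 to 0.85 m from the base axis. Payload 8.1 kg.
Tool frame: the origin (TCP) lies on the centre line of the jaws, within the pads' length; the fingertips stand 25 mm ahead of it and the grasp point (between the pads) lies 6 mm ahead of it; z points along the fingers, y is the direction in which the jaws open and shut (so a half turn about z gives the same grasp; the last joint's range is limited). The gripper opens to 93 mm and grips with 3 to 60 N. Pads are 15 mm wide; open, the fingers measure 128 mm over their backs; the gripper's body (75 mm by 188 mm) begins 65 mm behind the grasp point.
Start: joints at [-1.381, 0.13, 1.488, -0, 1.523, -0.085], TCP at [0.163, -0.577, 0.244] pointing down, gripper open.
Joint ranges: [-2.96, 2.96], [-0.89, 2.26], [0.02, 2.5], [-1.34, 4.48], [0, 2.73], [-2.66, 2.66]. Speed limits (rad/s): [2.39, 2.39, 2.79, 3.14, 3.14, 3.14].

## Interface

Orientations are given as a unit quaternion [w, x, y, z].
In Python, from workcell import * gives the robot as it stands.
- The arm moves only by the tool drive_tool, never from a script. Its argument "motion" is a list of rows, each a list of 6 numbers: the shift along the tool's x, y, z in mm, then the turn, a rotation vector about the tool's x, y, z in rad. In form: [[tx, ty, tz, wx, wy, wz], ...]. A call has 1 to 10 rows; each row is the pose to reach, as a shift and turn from the pose commanded when the call began, along the tool's axes at that moment; what a row does not reach only later rows make up. A row lasts 1/10 s, in which the tool goes at most 50 mm and 8.59 degrees, less where a joint would pass 70% of its speed; a pose out of reach is approached as far as the arm can. A call with a gripper value outside its range is refused whole. "fingers" is the finger opening in mm, from 0 to 93, set as the call begins (left out, the last holds). The fingers move at their own pace and stop on an object; the grip force is fixed at half the most. Time passes only in rows, so rows that repeat a pose let the fingers close. It gives the time, the measured TCP pose, the force and the opening at its end, in the units of the state.
- observe(): the state, without advancing time (a new reading comes with each control period).
- read_camera(name): name is "scene" or "side" or "wrist"; returns a dict with "pixels" (480x640x3 uint8, red, green, blue), "fovy" (degrees; the focal length in pixels is half the picture's height over the tangent of half this angle, whatever the lens; pixels are square), "cx", "cy" (the principal point, pixels), "world_from_camera" (4x4, takes a point from camera to world coordinates). Camera axes: x right, y up, looking along -z (the intrinsics and any distortion apply to the point x, -y, -z); pixel columns grow to the right and rows downward; lengths in m; the calibration is good to about 2 mm. A picture is of the moment at which its call begins. There is no depth.
- close_job(): hands the job in, once; it reports no verdict.
The state is a dict: "time": time; "qpos": joint angles; "joint_vel": joint speeds; "joint_efforts": joint torques, N m; "eef_pos": TCP position; "orientation": TCP orientation; "ft_force": force on the tool from outside, world axes, zero at the start; "moment": the same for the moment, N m; "finger_gap": finger opening in m.
Only numpy, scipy, OpenCV 4.12 (cv2) and the standard library are available. Lean on these libraries where they do the work, as an engineer would, in place of code of your own. Each camera call takes 0.05 s, during which the arm holds its last target.

## Working session

There is one attempt and no reset: what is moved stays moved. The work goes in short steps, Python scripts to look and compute and a tool call to move; the robot and the scene stay as the last step left them, time stands still between calls to the robot, and variables do not carry over. Pictures are saved under pics/ and viewed, and the job is handed in when it is done.

Besides the shell and the picture viewer there is one more tool, called after "Emit:" by a JSON object that holds its "fn" and its "kwargs". drive_tool: Moves the arm, as the interface text tells. Its arguments: {"type":"object","properties":{"motion":{"type":"array","items":{"type":"array","items":{"type":"number"}}},"fingers":{"type":"number"}},"required":["motion"]}

```bash
ls; mkdir -p pics
python3 - <<'E'
from workcell import *
import cv2
s=observe();print(s)
for n in ["scene","side","wrist"]:
    c=read_camera(n);cv2.imwrite(f"pics/{n}0.png",c["pixels"][:,:,::-1])
    print(n,{k:v for k,v in c.items() if k!="pixels"})
E
```

```text
pics
{'time': 0.0, 'qpos': array([-1.38141072e+00,  1.31141821e-01,  1.48928542e+00, -7.06521341e-06,
        1.52300110e+00, -8.54006686e-02]), 'joint_vel': array([ 0.00094695, -0.00157793,  0.00041192, -0.00035763,  0.00053715,
        0.00063117]), 'joint_efforts': array([-3.41966545e-03, -5.59835887e+01, -4.91759992e+01,  7.65947462e-02,
        3.54166771e-02, -1.35723490e-04]), 'eef_pos': array([ 0.16272362, -0.57696382,  0.2425956 ]), 'orientation': array([-9.16417476e-04,  9.90575960e-01,  1.36961400e-01, -5.12229778e-05]), 'ft_force': array([ 0.07857096, -0.52104804,  0.90579277]), 'moment': array([ 0.00092302, -0.00305998, -0.03361259]), 'finger_gap': 0.09292252359092126}
scene {'fovy': 57.16327418969377, 'cx': 317.22780115288765, 'cy': 237.26999006560723, 'world_from_camera': array([[ 0.86964571, -0.30776763,  0.38599926,  0.88443299],
       [ 0.49346501,  0.56479894, -0.66143363, -0.78488388],
       [-0.01444411,  0.76569005,  0.64304752,  0.8507105 ],
       [ 0.        ,  0.        ,  0.        ,  1.        ]])}
side {'fovy': 44.24617216297602, 'cx': 324.79171169603126, 'cy': 244.73394783745346, 'world_from_camera': array([[-0.86534731,  0.29778061, -0.40311382, -0.05980332],
       [-0.50097067, -0.49112011,  0.71262152,  0.89541778],
       [ 0.01422757,  0.81861331,  0.57416881,  0.89189169],
       [ 0.        ,  0.        ,  0.        ,  1.        ]])}
wrist {'fovy': 70.07728225595343, 'cx': 320.52231789926674, 'cy': 235.4881799483712, 'world_from_camera': array([[ 0.27105277,  0.9195376 ,  0.2845716 ,  0.24148631],
       [-0.96256287,  0.25947832,  0.07838189, -0.55374552],
       [-0.00176506, -0.29516368,  0.95544507,  0.38227036],
       [ 0.        ,  0.        ,  0.        ,  1.        ]])}
```

View pics/scene0.png

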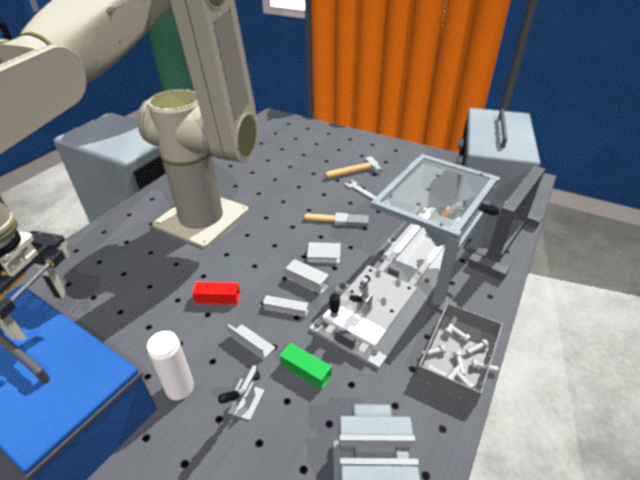

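View pics/side0.png

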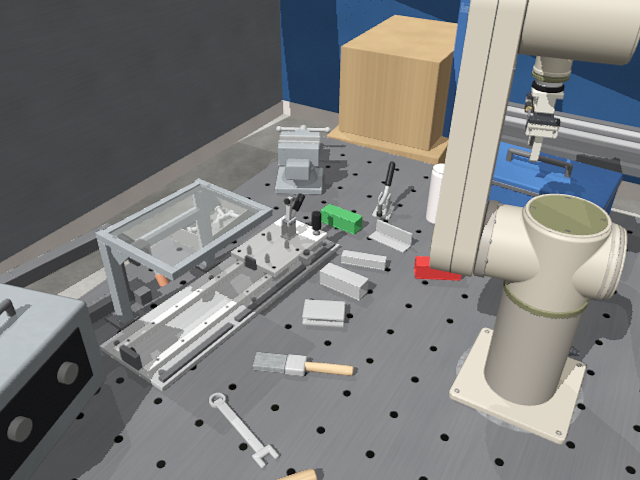

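View pics/wrist0.png

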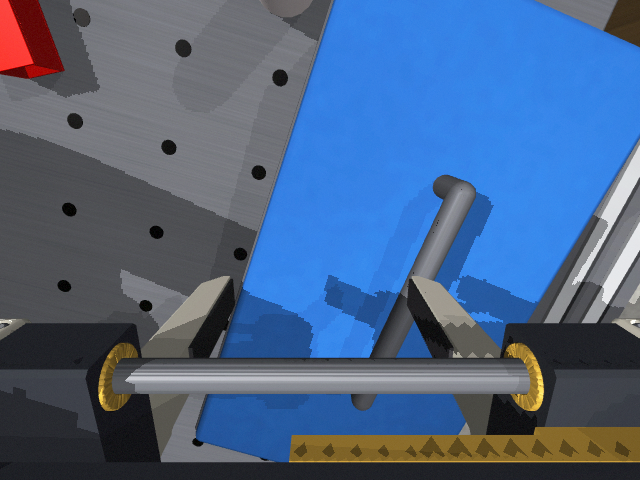

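Run:
```python
import cv2
a=cv2.imread("pics/scene0.png")[190:400,220:480];cv2.imwrite("pics/sc_crop.png",cv2.resize(a,None,fx=2.85,fy=2.85,interpolation=cv2.INTER_CUBIC))
a=cv2.imread("pics/side0.png")[180:400,90:410];cv2.imwrite("pics/si_crop.png",cv2.resize(a,None,fx=2.5,fy=2.5,interpolation=cv2.INTER_CUBIC))
```

```text
(no output)
```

View pics/sc_crop.png

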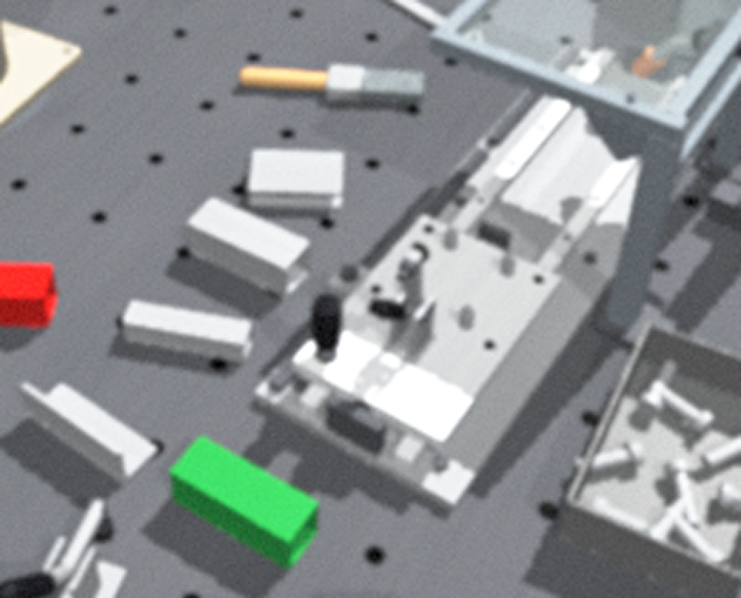

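View pics/si_crop.png

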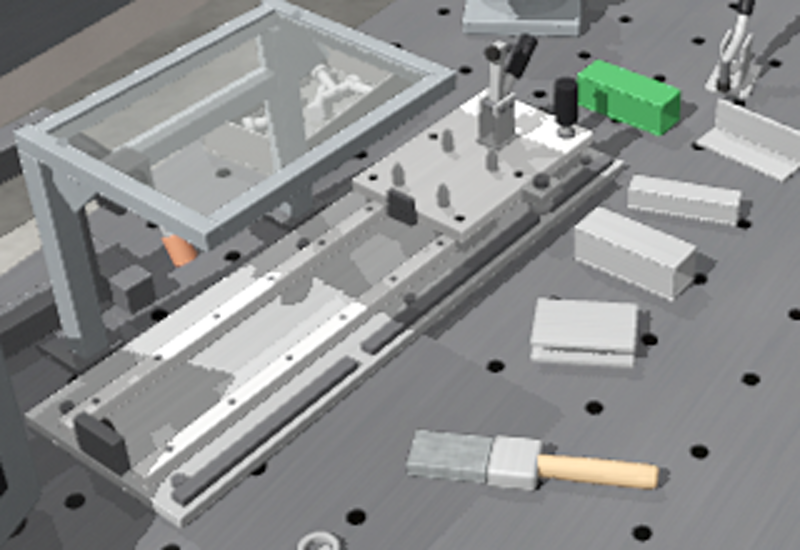

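```bash
cat > h.py <<'E'
import numpy as np, cv2
from workcell import *
from scipy.spatial.transform import Rotation as R
def ray(c,u,v):
    f=240/np.tan(np.radians(c["fovy"])/2)
    T=np.array(c["world_from_camera"])
    d=T[:3,:3]@np.array([(u-c["cx"])/f,-(v-c["cy"])/f,-1.])
    return T[:3,3],d/np.linalg.norm(d)
def onz(c,u,v,z):
    o,d=ray(c,u,v); return o+d*(z-o[2])/d[2]
def tri(c1,p1,c2,p2):
    o1,d1=ray(c1,*p1);o2,d2=ray(c2,*p2)
    t=np.linalg.lstsq(np.c_[d1,-d2],o2-o1,rcond=None)[0]
    a=o1+t[0]*d1;b=o2+t[1]*d2
    return (a+b)/2,np.linalg.norm(a-b)
def proj(c,P):
    f=240/np.tan(np.radians(c["fovy"])/2)
    T=np.array(c["world_from_camera"]);p=T[:3,:3].T@(np.array(P)-T[:3,3])
    return c["cx"]+f*p[0]/-p[2],c["cy"]-f*p[1]/-p[2]
E
python3 - <<'E'
from h import *
import pickle
np.set_printoptions(precision=4,suppress=True)
sc=read_camera("scene");si=read_camera("side")
C=lambda x,y:(x/2.85+220-.5,y/2.85+190-.5)
S=lambda x,y:(x/2.5+90-.5,y/2.5+180-.5)
print("plate")
for a,b in [((428,217),(468,235)),((556,280),(355,185)),((443,440),(475,92)),((298,355),(592,137))]:
    print(onz(sc,*C(*a),.05),onz(si,*S(*b),.05),*tri(sc,C(*a),si,S(*b)))
print("tube top")
for b in [(590,208),(694,247),(678,268),(575,228)]: print(onz(si,*S(*b),.04))
for a in [(187,228),(210,200),(308,243),(285,268)]: print(onz(sc,*C(*a),.04))
E
```

```text
plate
[0.5814 0.004  0.05  ] [0.5684 0.0088 0.05  ] [0.5761 0.0056 0.0455] 0.0089449364534837
[ 0.7115 -0.0149  0.05  ] [ 0.7061 -0.0002  0.05  ] [ 0.7109 -0.0076  0.0433] 0.002328913157338692
[ 0.6939 -0.2165  0.05  ] [ 0.7004 -0.201   0.05  ] [ 0.6982 -0.2092  0.0452] 0.01316282383801136
[ 0.5557 -0.1966  0.05  ] [ 0.5512 -0.1915  0.05  ] [ 0.5539 -0.1949  0.0471] 0.0014762154444704348
tube top
[ 0.4991 -0.0976  0.04  ]
[ 0.3858 -0.0952  0.04  ]
[ 0.3844 -0.0599  0.04  ]
[ 0.4954 -0.0629  0.04  ]
[ 0.3886 -0.1064  0.04  ]
[ 0.3872 -0.0639  0.04  ]
[ 0.4961 -0.0698  0.04  ]
[ 0.4932 -0.1074  0.04  ]
```

```bash
cat >> h.py <<'E'
def pose():
    s=observe();q=s["orientation"];return np.array(s["eef_pos"]),R.from_quat([q[1],q[2],q[3],q[0]])
def row(p,Rt):
    """world target TCP p, rotation Rt -> tool-frame row"""
    p0,R0=pose()
    return np.r_[np.round(R0.inv().apply(np.array(p)-p0)*1000,1),np.round((R0.inv()*Rt).as_rotvec(),4)]
def down(yaw): # tool x at yaw in world, pointing down
    return R.from_euler("z",yaw)*R.from_euler("x",np.pi)
E
python3 - <<'E'
from h import *
print(row([.5,-.085,.33],down(0)))
E
```

```text
[ 4.581e+02 -3.823e+02 -8.650e+01 -9.000e-04  1.000e-04  2.748e-01]
```

Emit:
{"fn": "drive_tool", "kwargs": {"motion": [[40,-30,-40,0,0,0.03],[80,-65,-70,0,0,0.06],[118,-97,-85,0,0,0.09],[156,-130,-86,0,0,0.11],[194,-162,-86,0,0,0.14],[232,-194,-86,0,0,0.16],[270,-226,-86,0,0,0.18],[308,-258,-86,0,0,0.2],[346,-290,-86,0,0,0.22],[384,-320,-86,0,0,0.24]], "fingers": 93}}

```text
time: 1.25
eef_pos: [0.4335, -0.1814, 0.3299]
orientation: [0.0, 1.0, 0.017, 0.0]
ft_force: [0.4, -1.1, 0.1]
finger_gap: 0.0929
```

Run:
```python
from h import *
print(pose()[0],observe()["qpos"],row([.5,-.085,.33],down(0)))
```

```text
[ 0.43347379 -0.18141442  0.32987595] [-5.05506387e-01 -2.46195105e-01  1.69488889e+00 -4.25310829e-05
  1.69209943e+00  1.03143561e+00] [ 6.98e+01 -9.41e+01 -1.00e-01  4.00e-04 -7.00e-04  3.38e-02]
```

Emit:
{"fn": "drive_tool", "kwargs": {"motion": [[24,-32,0,0,0,0.012],[48,-64,0,0,0,0.023],[70,-94,0,0,0,0.034],[70,-94,0,0,0,0.034],[70,-94,0,0,0,0.034]]}}

```text
time: 1.75
eef_pos: [0.4995, -0.0863, 0.3293]
orientation: [0.0, 1.0, 0.002, -0.0]
ft_force: [-0.3, -0.3, -0.4]
finger_gap: 0.093
```

Run:
```python
from h import *
c=read_camera("wrist");cv2.imwrite("pics/wrist1.png",c["pixels"][:,:,::-1]);print(pose()[0],observe()["qpos"],c["world_from_camera"])
```

```text
[ 0.49924964 -0.08709735  0.32947015] [-2.73599764e-01 -1.42538631e-01  1.60522667e+00 -4.59347918e-04
  1.67938495e+00  1.29552183e+00] [[ 2.73426955e-03  9.55150138e-01  2.96109334e-01  5.81458985e-01]
 [-9.99996230e-01  2.68583592e-03  5.70338978e-04 -8.50311044e-02]
 [-2.50541732e-04 -2.96109777e-01  9.55153881e-01  4.68843148e-01]
 [ 0.00000000e+00  0.00000000e+00  0.00000000e+00  1.00000000e+00]]
```

View pics/wrist1.png

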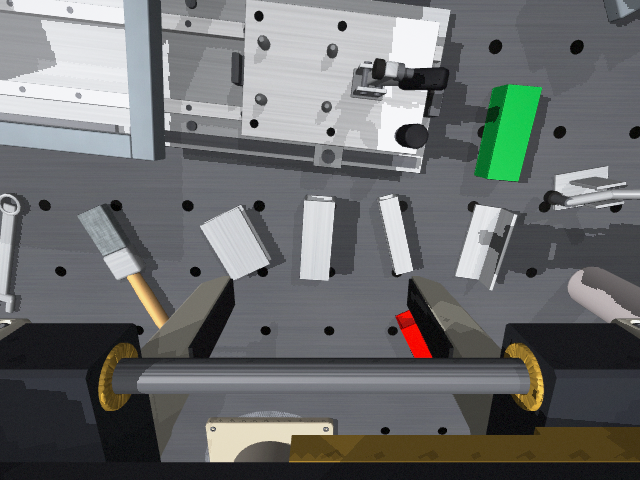

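Wrist view: tube candidates are the 40 mm tube (318,238), thin tube (396,234), magnet (236,243), angle (487,246), green look‑alike (508,133), red one (415,335). I choose (318,238). The carrier's four pins are at (264,43), (332,50), (261,100), (326,107). Close crop next.

Run:
```python
import cv2
a=cv2.imread("pics/wrist1.png")
cv2.imwrite("pics/w1t.png",cv2.resize(a[180:295,260:380],None,fx=5,fy=5,interpolation=cv2.INTER_CUBIC))
cv2.imwrite("pics/w1c.png",cv2.resize(a[0:180,225:465],None,fx=3.3,fy=3.3,interpolation=cv2.INTER_CUBIC))
```

```text
(no output)
```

View pics/w1t.png

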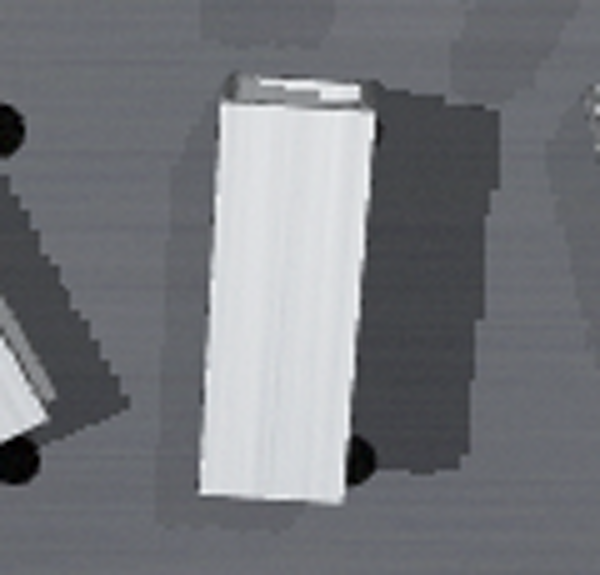

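View pics/w1c.png

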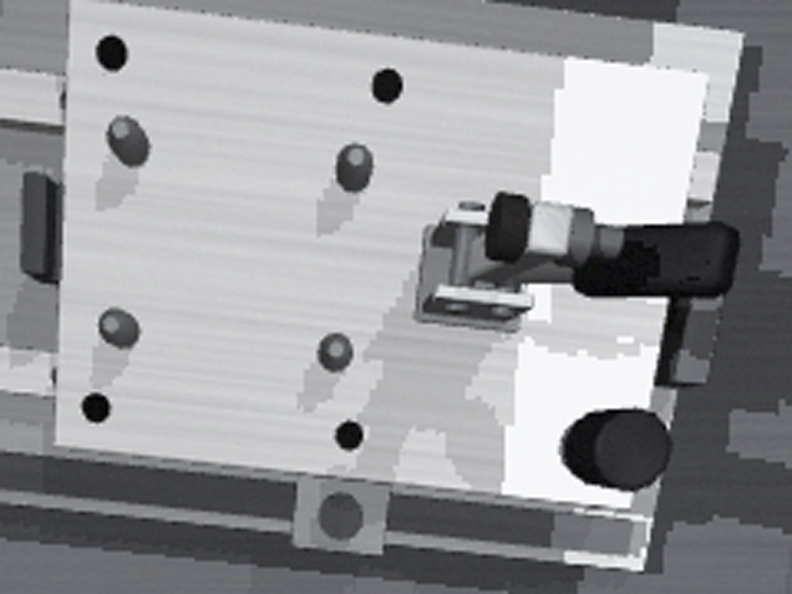

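Run:
```python
from h import *
np.set_printoptions(precision=4,suppress=True)
c=read_camera("wrist")
T=lambda x,y:((x+.5)/5+260-.5,(y+.5)/5+180-.5)
C=lambda x,y:((x+.5)/3.3+225-.5,(y+.5)/3.3-.5)
t=np.array([onz(c,*T(*p),.04)[:2] for p in [(219,104),(375,108),(344,502),(201,494)]])
print(t, t.mean(0), [np.linalg.norm(t[i]-t[(i+1)%4]) for i in range(4)])
d=(t[0]+t[1]-t[2]-t[3]);print("yaw",np.arctan2(d[1],d[0]))
p=np.array([onz(c,*C(*p),.074)[:2] for p in [(122,128),(355,157),(336,345),(118,325)]])
print(p,p.mean(0),[np.linalg.norm(p[i]-p[(i+1)%4]) for i in range(4)])
d=p[0]+p[3]-p[1]-p[2];print("slide yaw",-np.arctan2(d[0],d[1]))
k=np.array([onz(c,*C(*p),.05)[:2] for p in [(72,-1),(707,73),(632,507),(57,443)]])
print(k,k.mean(0),[np.linalg.norm(k[i]-k[(i+1)%4]) for i in range(4)])
yaw=-np.arctan2(d[0],d[1]);Y=np.array([-np.sin(yaw),np.cos(yaw)]);X=np.array([np.cos(yaw),np.sin(yaw)])
for a,b in [(0,1),(3,2)]:
    e=k[a]-k[b];print("plate yaw",-np.arctan2(e[0],e[1]))
for a,b in [(1,2),(0,3)]:
    e=k[a]-k[b];print("plate yaw",np.arctan2(e[1],e[0]))
print("nest from plate",k.mean(0)+.045*Y)
h=onz(c,*C(633,448),.112)[:2];print("handle top",h,"expected",p.mean(0)-.13*Y-.05*X)
b=onz(c,*C(342,516),.05);print(b,"housing; carrier mid-70..:",p.mean(0)-.045*Y-.08*X)
```

```text
[[ 0.4949 -0.0642]
 [ 0.4939 -0.1039]
 [ 0.3845 -0.0969]
 [ 0.3869 -0.0578]] [ 0.4401 -0.0807] [np.float64(0.03970336011436051), np.float64(0.10962439642882806), np.float64(0.03913156497829221), np.float64(0.1082386844784857)]
yaw -0.06146304849236812
[[ 0.6702 -0.0254]
 [ 0.6622 -0.0979]
 [ 0.6072 -0.0923]
 [ 0.6132 -0.0213]] [ 0.6382 -0.0592] [np.float64(0.07291682396965989), np.float64(0.055312772121345104), np.float64(0.07127587132413164), np.float64(0.05714361004091386)]
slide yaw -0.09705239076321337
[[ 0.7123 -0.0075]
 [ 0.6917 -0.2128]
 [ 0.5541 -0.2   ]
 [ 0.576   0.0064]] [ 0.6335 -0.1035] [np.float64(0.20633843492609824), np.float64(0.1382139747489267), np.float64(0.20751018373403932), np.float64(0.1369187876539293)]
plate yaw -0.09957305365539702
plate yaw -0.10580198584774783
plate yaw -0.09309548950816815
plate yaw -0.101562844268669
nest from plate [ 0.6379 -0.0587]
handle top [ 0.5756 -0.182 ] expected [ 0.5758 -0.1837]
[ 0.5508 -0.0952  0.05  ] housing; carrier mid-70..: [ 0.5542 -0.0962]
```

Run:
```python
from h import *
print(row([.440,-.0807,.033],down(-.061)))
```

```text
[-5.900e+01 -7.000e+00  2.966e+02  3.000e-04  3.000e-04  6.150e-02]
```

Emit:
{"fn": "drive_tool", "kwargs": {"motion": [[-30,-3.5,30,0,0,0.03],[-50,-6,65,0,0,0.05],[-59,-7,105,0,0,0.061],[-59,-7,145,0,0,0.061],[-59,-7,180,0,0,0.061],[-59,-7,205,0,0,0.061],[-59,-7,205,0,0,0.061]], "fingers": 70}}

```text
time: 2.55
eef_pos: [0.4371, -0.0803, 0.1209]
orientation: [-0.001, 1.0, -0.031, -0.003]
ft_force: [-0.7, -0.3, 0.7]
finger_gap: 0.07
```

Run:
```python
from h import *
print(row([.440,-.0807,.033],down(-.061)))
c=read_camera("wrist");cv2.imwrite("pics/wrist2.png",c["pixels"][:,:,::-1])
for P in [(.440+.055,-.0807-.0034,.04),(.440-.055,-.0807+.0034,.04)]: print(proj(c,P))
```

```text
[ 3.50e+00  3.00e-01  8.79e+01 -1.40e-03  6.80e-03 -1.20e-03]
(np.float64(322.65571426541914), np.float64(167.95749578830828))
(np.float64(322.4971209345574), np.float64(320.58329835654297))
```

View pics/wrist2.png

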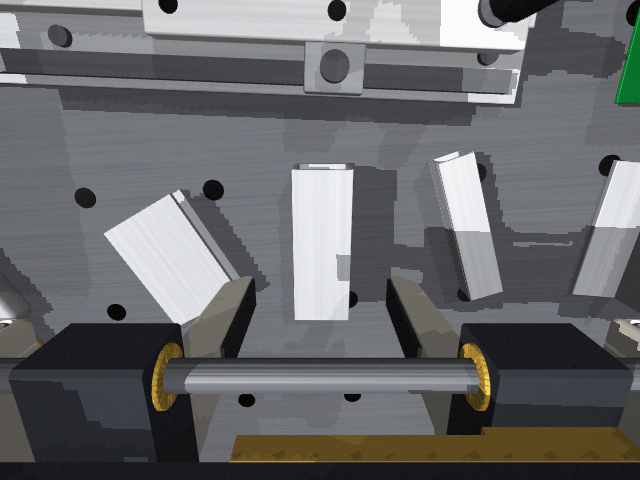

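Emit:
{"fn": "drive_tool", "kwargs": {"motion": [[3,0,25,0,0.004,0],[3,0,50,0,0.004,0],[3,0,70,0,0.004,0],[3,0,82,0,0.004,0],[3,0,87,0,0.004,0],[3,0,87,0,0.004,0]], "fingers": 60}}

```text
time: 3.2
eef_pos: [0.4439, -0.0806, 0.0383]
orientation: [0.0, 1.0, -0.03, 0.002]
ft_force: [-0.3, -0.3, 0.2]
finger_gap: 0.0601
```

Emit:
{"fn": "drive_tool", "kwargs": {"motion": [[0,0,0,0,0,0],[0,0,0,0,0,0],[0,0,0,0,0,0],[0,0,0,0,0,0],[0,0,0,0,0,0]], "fingers": 25}}

```text
time: 3.7
eef_pos: [0.4442, -0.0805, 0.0385]
orientation: [0.0, 1.0, -0.03, 0.003]
ft_force: [-1.8, -0.1, 6.4]
finger_gap: 0.0398
```

Run:
```python
from h import *
s=observe();print(s["time"],pose()[0],s["ft_force"],s["finger_gap"],s["qpos"])
p,r=pose();print(r.as_matrix().round(4))
c=read_camera("wrist");cv2.imwrite("pics/wrist3.png",c["pixels"][:,:,::-1])
```

```text
3.7 [ 0.44417234 -0.08050544  0.03852934] [-1.81853503 -0.07165283  6.3994701 ] 0.03977310847439494 [-2.93532109e-01 -6.90637762e-02  2.08808273e+00  7.97253086e-04
  1.11718547e+00  1.33709437e+00]
[[ 9.982e-01 -6.010e-02  5.400e-03]
 [-6.010e-02 -9.982e-01 -9.000e-04]
 [ 5.400e-03  5.000e-04 -1.000e+00]]
```

View pics/wrist3.png

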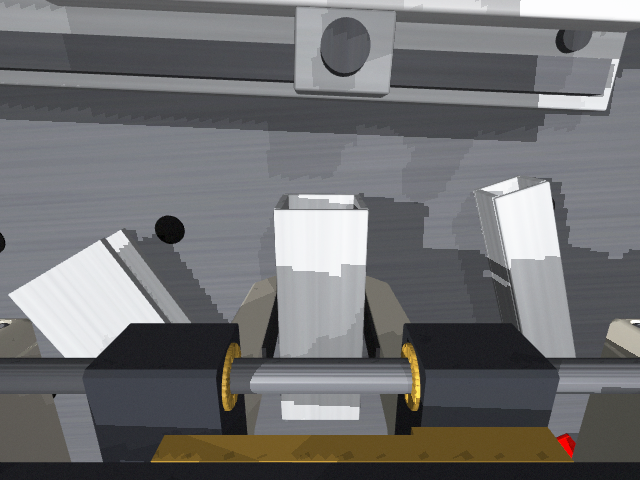

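```bash
cat >> h.py <<'E'
np.set_printoptions(precision=4,suppress=True)
NEST=np.array([.638,-.059]);SY=-.100
E
python3 - <<'E'
from h import *
c=read_camera("wrist")
a=onz(c,275,208.5,.04);b=onz(c,367.5,208.5,.04);print(a,b,np.linalg.norm(a-b))
m=(a+b)/2; print("centre",m[:2]-.055*np.array([np.cos(-.061),np.sin(-.061)]))
E
```

```text
[ 0.4959 -0.0638  0.04  ] [ 0.4936 -0.1019  0.04  ] 0.03820739903079671
centre [ 0.4398 -0.0795]
```

Emit:
{"fn": "drive_tool", "kwargs": {"motion": [[0,0,-10,0,0,0],[0,0,-40,0,0,0],[0,0,-80,0,0,0],[0,0,-120,0,0,0],[0,0,-150,0,0,0],[0,0,-165,0,0,0],[0,0,-165,0,0,0]]}}

```text
time: 4.5
eef_pos: [0.4439, -0.0804, 0.2048]
orientation: [0.001, 1.0, -0.03, 0.004]
ft_force: [0.1, 0.4, -4.5]
finger_gap: 0.0401
```

Run:
```python
from h import *
s=observe();print(s["time"],pose()[0],s["ft_force"],s["finger_gap"])
p,r=pose()
R0=R.from_matrix([[ 9.982e-01,-6.010e-02,5.4e-03],[-6.010e-02,-9.982e-01,-9e-4],[5.4e-3,5e-4,-1]])
for tx in (.440,):
    o=R0.inv().apply([tx-.4442,-.0807+.0805,.02-.0385]);print("o",o)
    R1=R.from_euler("z",1.532)*R0
    P=np.r_[NEST,.10+.07]-R1.apply(o);print(P,row(P,R1))
c=read_camera("wrist");cv2.imwrite("pics/wrist4.png",c["pixels"][:,:,::-1])
```

```text
4.5 [ 0.4439 -0.0804  0.2048] [ 0.1035  0.3857 -4.4942] 0.04013176327413028
o [-0.0043  0.0004  0.0185]
[ 0.638  -0.0548  0.1885] [192.     -37.3     17.7      0.0103  -0.0008  -1.532 ]
```

View pics/wrist4.png

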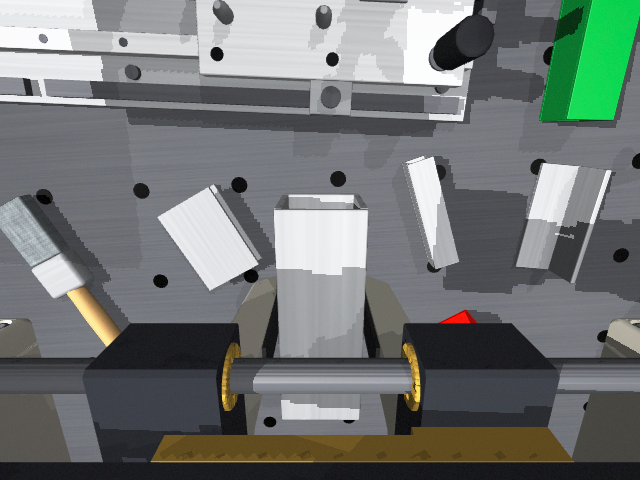

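Run:
```python
from h import *
for n in("scene","side"):
    c=read_camera(n);im=c["pixels"][:,:,::-1]
    cv2.imwrite(f"pics/{n}4.png",im)
    p,r=pose()
    print(n,[tuple(np.round(proj(c,q),0)) for q in (p,p+r.apply([.082,0,-.14]))])
    u,v=map(int,proj(c,p+[0,0,.08])); 
    a=im[max(0,v-120):v+100,max(0,u-130):u+130];cv2.imwrite(f"pics/{n}4c.png",cv2.resize(a,None,fx=2.7,fy=2.7,interpolation=cv2.INTER_CUBIC));print(u,v)
```

```text
scene [(np.float64(306.0), np.float64(222.0)), (np.float64(336.0), np.float64(182.0))]
304 194
side [(np.float64(345.0), np.float64(216.0)), (np.float64(315.0), np.float64(149.0))]
346 184
```

View pics/scene4c.png

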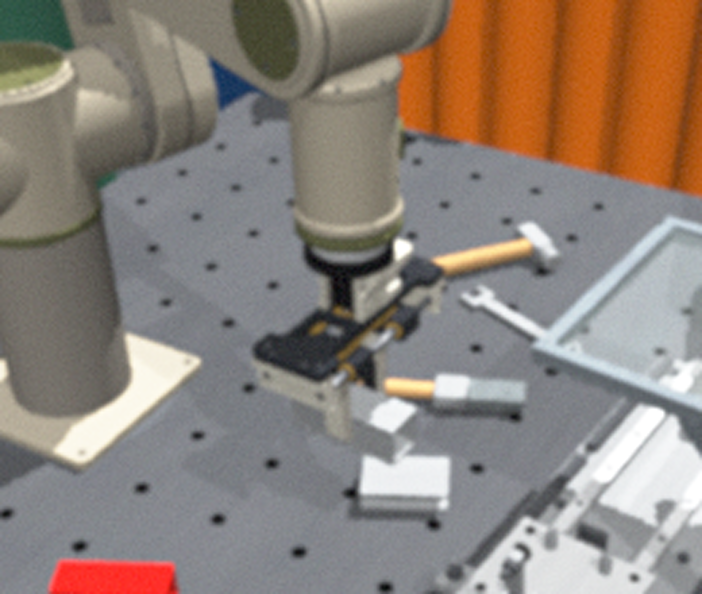

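View pics/side4c.png

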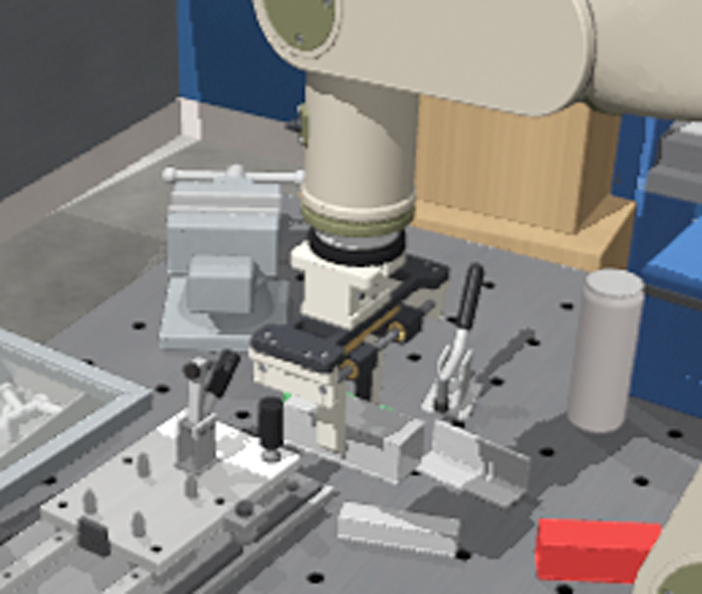

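Emit:
{"fn": "drive_tool", "kwargs": {"motion": [[17,-3,0,0.001,0,-0.14],[35,-6,0,0.002,0,-0.28],[52,-10,0,0.003,0,-0.42],[70,-14,0,0.004,0,-0.56],[87,-17,0,0.005,0,-0.7],[104,-20,0,0.006,0,-0.84],[122,-24,0,0.007,0,-0.98],[139,-27,0,0.008,0,-1.12],[157,-30,0,0.009,0,-1.26],[174,-34,0,0.01,0,-1.4]]}}

```text
time: 5.65
eef_pos: [0.6178, -0.0564, 0.1999]
orientation: [-0.005, 0.782, 0.623, -0.0]
ft_force: [0.3, -0.5, -3.9]
finger_gap: 0.0397
```

```bash
cat >> h.py <<'E'
R0=R.from_matrix([[ 9.982e-01,-6.010e-02,5.4e-03],[-6.010e-02,-9.982e-01,-9e-4],[5.4e-3,5e-4,-1]])
O=np.array([-.0043,.0004,.0185]);R1=R.from_euler("z",1.532)*R0
def place(z): return row(np.r_[NEST,z]-R1.apply(O),R1)
E
python3 - <<'E'
from h import *
s=observe();print(s["time"],pose()[0],s["ft_force"],s["finger_gap"],s["qpos"])
print(place(.17))
E
```

```text
5.65 [ 0.6178 -0.0564  0.1999] [ 0.2512 -0.505  -3.9271] 0.03970563257965064 [-0.1775  0.2144  1.4746  0.0068  1.4603  0.0471]
[ 6.     19.4    11.2    -0.0078 -0.0014 -0.1265]
```

Emit:
{"fn": "drive_tool", "kwargs": {"motion": [[3,9,4,-0.002,0,-0.07],[6,17,8,-0.005,0,-0.13],[6,17.5,8,-0.007,-0.001,-0.13],[6,17.5,8,-0.007,-0.001,-0.13],[6,17.5,8,-0.007,-0.001,-0.13]]}}

```text
time: 6.15
eef_pos: [0.6361, -0.0548, 0.1944]
orientation: [-0.001, 0.742, 0.67, 0.003]
ft_force: [-0.4, -0.6, -3.1]
finger_gap: 0.0396
```

Run:
```python
from h import *
s=observe();print(s["time"],pose()[0],s["ft_force"],s["finger_gap"],s["qpos"])
print(place(.10))
c=read_camera("wrist");cv2.imwrite("pics/wrist5.png",c["pixels"][:,:,::-1])
```

```text
6.15 [ 0.6361 -0.0548  0.1944] [-0.3979 -0.5824 -3.0972] 0.039614985624687224 [-0.1693  0.2562  1.4363  0.0058  1.4466 -0.0676]
[-0.3     1.7    75.9     0.0024 -0.0002 -0.0035]
```

View pics/wrist5.png

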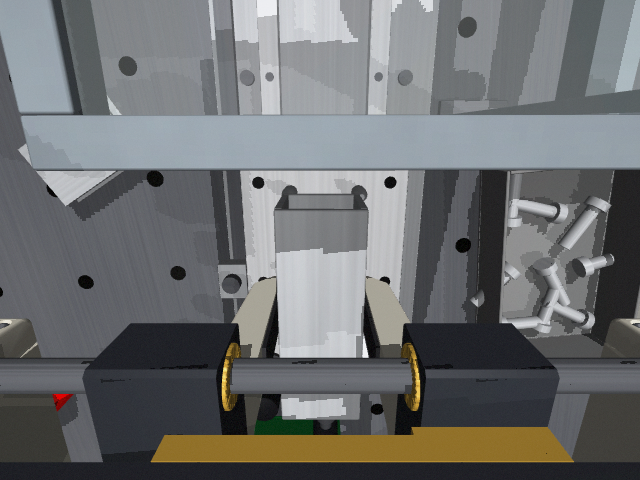

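Run:
```python
import cv2
a=cv2.imread("pics/wrist5.png")
cv2.imwrite("pics/w5c.png",cv2.resize(a[165:325,205:435],None,fx=3.4,fy=3.4,interpolation=cv2.INTER_CUBIC))
```

```text
(no output)
```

View pics/w5c.png

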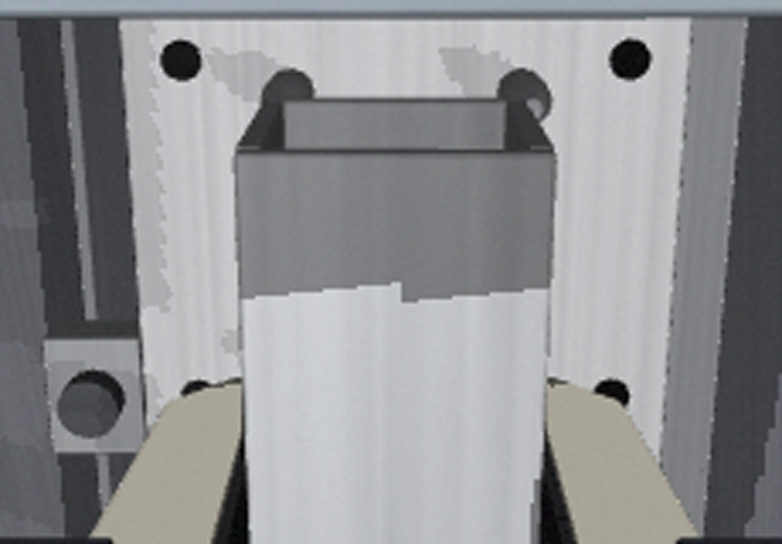

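Run:
```python
from h import *
c=read_camera("wrist")
g=lambda x,y:(205+(x+.5)/3.4-.5,165+(y+.5)/3.4-.5)
X=np.array([np.cos(SY),np.sin(SY)]);Y=np.array([-np.sin(SY),np.cos(SY)])
f=lambda P:((P[:2]-NEST)@X*1000,(P[:2]-NEST)@Y*1000)
for n,p,z in [("holeL",(180,60),.05),("holeR",(630,60),.05),("pinL",(288,97),.06),("pinR",(524,97),.06),("edgeL",(124,60),.05),("edgeR",(689,60),.05),("tubeL",(237,151),.196),("tubeR",(553,151),.196),("lowL",(243,296),.196),("lowR",(549,296),.196)]:
    print(n,np.round(f(onz(c,*g(*p),z)),1))
print(np.round(f(pose()[0]),1))
```

```text
holeL [-54.6  46.8]
holeR [55.4 46.5]
pinL [-27.6  39.4]
pinR [28.5 39.2]
edgeL [-68.2  46.9]
edgeR [69.8 46.4]
tubeL [-22.1  56.3]
tubeR [16.4 56.2]
lowL [-22.2  37.6]
lowR [16.6 37.5]
[-1.9  4. ]
```

Emit:
{"fn": "drive_tool", "kwargs": {"motion": [[0,1.5,20,0.002,0,-0.003],[0,2.6,45,0.002,0,-0.003],[0,2.6,62,0.002,0,-0.003],[0,2.6,71,0.002,0,-0.003],[0,2.6,74,0.002,0,-0.003],[0,2.6,74,0.002,0,-0.003]]}}

```text
time: 6.85
eef_pos: [0.64, -0.0547, 0.1215]
orientation: [-0.001, 0.741, 0.672, 0.003]
ft_force: [-0.0, 0.0, -2.4]
finger_gap: 0.0399
```

Run:
```python
from h import *
s=observe();print(s["time"],pose()[0],s["ft_force"],s["finger_gap"],s["qpos"])
print(place(.07),place(.10))
X=np.array([np.cos(SY),np.sin(SY)]);Y=np.array([-np.sin(SY),np.cos(SY)])
f=lambda P:((P[:2]-NEST)@X*1000,(P[:2]-NEST)@Y*1000)
print(np.round(f(pose()[0]),1))
c=read_camera("wrist");cv2.imwrite("pics/wrist6.png",c["pixels"][:,:,::-1])
a=cv2.imread("pics/wrist6.png")
cv2.imwrite("pics/w6c.png",cv2.resize(a[125:325,200:440],None,fx=3,fy=3,interpolation=cv2.INTER_CUBIC))
```

```text
6.85 [ 0.64   -0.0547  0.1215] [-0.0021  0.0279 -2.4031] 0.039866123981212476 [-0.1682  0.3235  1.4924  0.0058  1.3233 -0.0715]
[-0.4    -2.     33.      0.0023 -0.      0.0008] [-0.2    -2.      3.      0.0023 -0.      0.0008]
[1.5 4.4]
```

View pics/w6c.png

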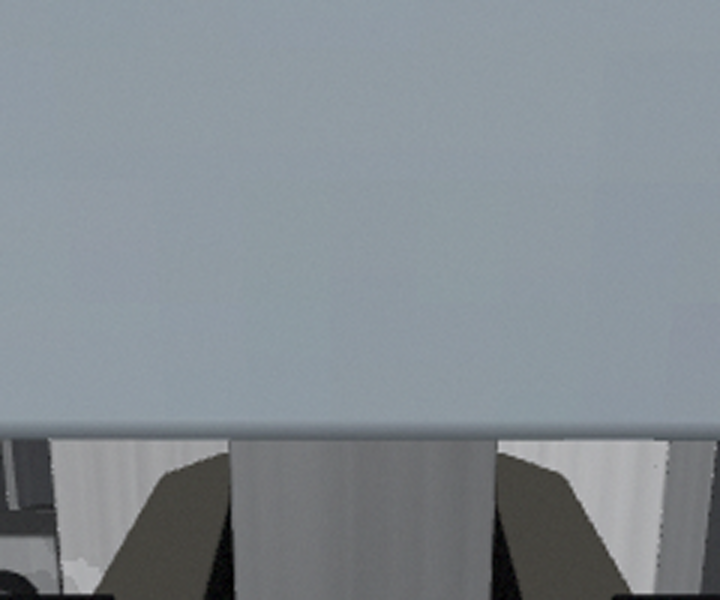

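Run:
```python
from h import *
c=read_camera("wrist")
g=lambda x,y:(200+(x+.5)/3-.5,125+(y+.5)/3-.5)
X=np.array([np.cos(SY),np.sin(SY)]);Y=np.array([-np.sin(SY),np.cos(SY)])
f=lambda P:((P[:2]-NEST)@X*1000,(P[:2]-NEST)@Y*1000)
for n,p,z in [("edgeL",(51,445),.05),("edgeR",(668,445),.05),("edgeL",(57,540),.05),("edgeR",(660,540),.05),("tubeL",(230,445),.123),("tubeR",(496,445),.123),("tubeL",(234,580),.123),("tubeR",(492,580),.123)]:
    print(n,np.round(f(onz(c,*g(*p),z)),1))
for n in("scene","side"):
    c=read_camera(n);im=c["pixels"][:,:,::-1]
    u,v=map(int,proj(c,[.635,-.08,.09]))
    a=im[v-75:v+65,u-90:u+90];cv2.imwrite(f"pics/{n}6c.png",cv2.resize(a,None,fx=4,fy=4,interpolation=cv2.INTER_CUBIC))
```

```text
edgeL [-68.3  -3.3]
edgeR [69.6 -3.3]
edgeL [-69.  -26.9]
edgeR [ 69.9 -27. ]
tubeL [-18.6  27.9]
tubeR [20.4 27.9]
tubeL [-18.8   5.6]
tubeR [20.7  5.6]
```

View pics/scene6c.png

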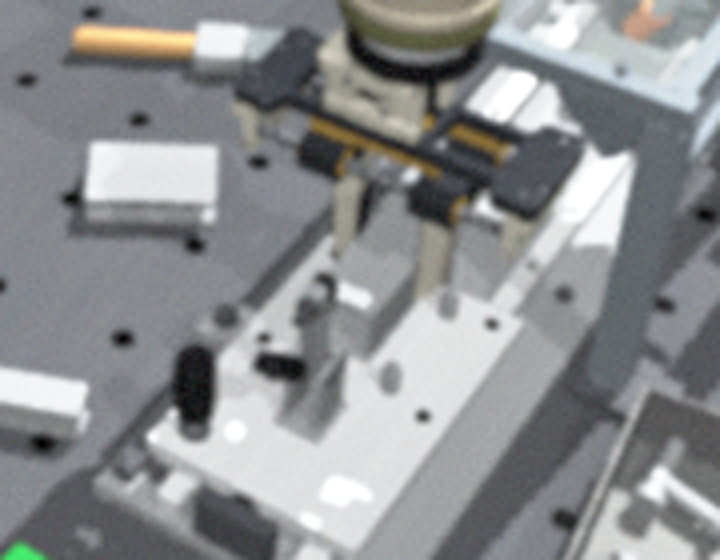

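View pics/side6c.png

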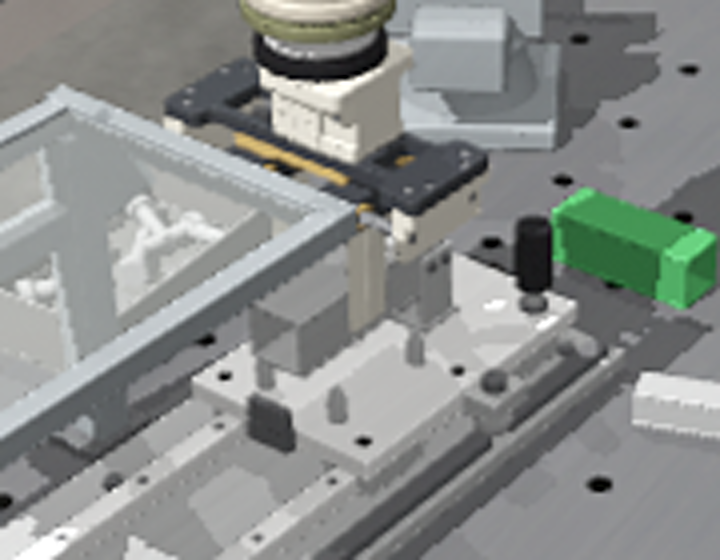

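Emit:
{"fn": "drive_tool", "kwargs": {"motion": [[0,-0.4,6,0.001,0,0],[0,-0.4,12,0.001,0,0],[0,-0.4,18,0.002,0,0],[0,-0.4,24,0.002,0,0],[0,-0.4,28,0.002,0,0],[0,-0.4,30,0.002,0,0],[0,-0.4,30,0.002,0,0]]}}

```text
time: 7.75
eef_pos: [0.6393, -0.0544, 0.0908]
orientation: [-0.002, 0.741, 0.672, 0.002]
ft_force: [0.2, -0.4, -3.2]
finger_gap: 0.0398
```

Run:
```python
from h import *
s=observe();print(s["time"],pose()[0],s["ft_force"],s["moment"],s["finger_gap"])
print(place(.07))
```

```text
7.75 [ 0.6393 -0.0544  0.0908] [ 0.1782 -0.3561 -3.2428] [-0.0268 -0.0587 -0.0419] 0.03981585282678053
[-0.5    -1.3     2.3    -0.0006 -0.0001  0.001 ]
```

No side force, so it entered between the pins cleanly. Last 2–3 mm next.

Emit:
{"fn": "drive_tool", "kwargs": {"motion": [[0,0,1,0,0,0],[0,0,2,0,0,0],[0,0,2.5,0,0,0],[0,0,2.5,0,0,0]]}}

```text
time: 8.15
eef_pos: [0.6396, -0.0545, 0.0889]
orientation: [-0.002, 0.741, 0.672, 0.002]
ft_force: [0.5, 0.3, -2.5]
finger_gap: 0.0399
```

Run:
```python
from h import *
s=observe();print(s["time"],pose()[0],s["ft_force"],s["moment"],s["finger_gap"])
```

```text
8.15 [ 0.6396 -0.0545  0.0889] [ 0.4679  0.29   -2.5125] [-0.0605 -0.046  -0.0341] 0.039935259367828234
```

Emit:
{"fn": "drive_tool", "kwargs": {"motion": [[0,0,0.7,0,0,0],[0,0,1.5,0,0,0],[0,0,1.5,0,0,0],[0,0,1.5,0,0,0]]}}

```text
time: 8.55
eef_pos: [0.6398, -0.0545, 0.0886]
orientation: [-0.001, 0.741, 0.672, 0.002]
ft_force: [-4.1, 0.5, 5.8]
finger_gap: 0.0399
```

Emit:
{"fn": "drive_tool", "kwargs": {"motion": [[0,0,0,0,0,0],[0,0,0,0,0,0],[0,0,0,0,0,0],[0,0,0,0,0,0],[0,0,0,0,0,0]], "fingers": 60}}

```text
time: 9.05
eef_pos: [0.6396, -0.0544, 0.0873]
orientation: [-0.002, 0.741, 0.672, 0.002]
ft_force: [-0.8, 0.3, 0.1]
finger_gap: 0.0601
```

Emit:
{"fn": "drive_tool", "kwargs": {"motion": [[0,0,-10,0,0,0],[0,0,-40,0,0,0],[0,0,-80,0,0,0],[0,0,-110,0,0,0],[0,0,-125,0,0,0],[0,0,-125,0,0,0],[0,0,-125,0,0,0]]}}

```text
time: 9.75
eef_pos: [0.639, -0.0551, 0.2112]
orientation: [-0.002, 0.741, 0.672, 0.002]
ft_force: [-0.5, 0.3, -0.9]
finger_gap: 0.06
```

Run:
```python
from h import *
s=observe();print(s["time"],pose()[0],s["ft_force"],s["finger_gap"],s["qpos"])
c=read_camera("wrist");cv2.imwrite("pics/wrist7.png",c["pixels"][:,:,::-1])
```

```text
9.75 [ 0.639  -0.0551  0.2112] [-0.5177  0.2765 -0.9151] 0.05995081302754442 [-0.1689  0.2573  1.4041  0.0056  1.481  -0.0714]
```

View pics/wrist7.png

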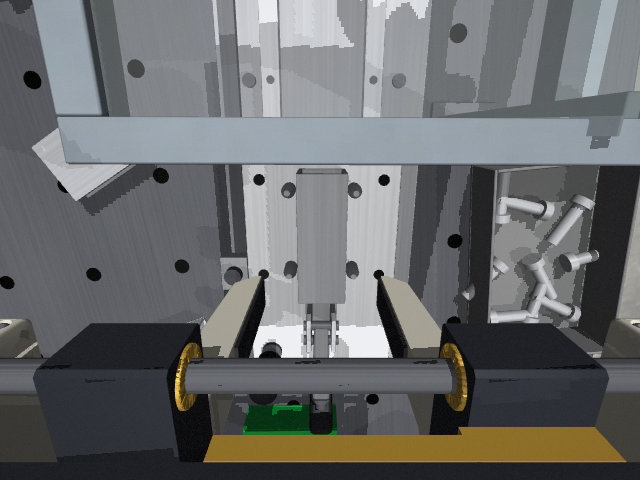

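```bash
cat >> h.py <<'E'
SX=np.array([np.cos(SY),np.sin(SY)]);SYv=np.array([-np.sin(SY),np.cos(SY)])
def sl(x,y,z): return np.r_[NEST+x*SX+y*SYv,z]   # slide axes, from nest
def insl(P): return np.r_[(P[:2]-NEST)@SX,(P[:2]-NEST)@SYv,P[2]]
E
python3 - <<'E'
from h import *
print(row(sl(.0005,-.125,.21),down(SY+np.pi/2)), insl(pose()[0]))
for n in("scene","side"):
    c=read_camera(n);im=c["pixels"][:,:,::-1]
    u,v=map(int,proj(c,sl(0,-.1,.12)))
    a=im[v-60:v+60,u-80:u+80];cv2.imwrite(f"pics/{n}7c.png",cv2.resize(a,None,fx=5,fy=5,interpolation=cv2.INTER_CUBIC))
    print(n,[np.round((np.array(proj(c,sl(0,-.087-.071*np.cos(t),.095+.071*np.sin(t))))-[u-80,v-60])*5) for t in (.6,.75,.9)],(np.array(proj(c,sl(0,-.087,.095)))-[u-80,v-60])*5)
E
```

```text
[-129.        0.2      -0.7      -0.0024   -0.0057    0.002 ] [0.     0.0041 0.21  ]
scene [array([349., 341.]), array([358., 319.]), array([369., 296.])] [414.721  320.3769]
side [array([458., 239.]), array([449., 230.]), array([440., 224.])] [386.7809 355.5636]
```

View pics/scene7c.png

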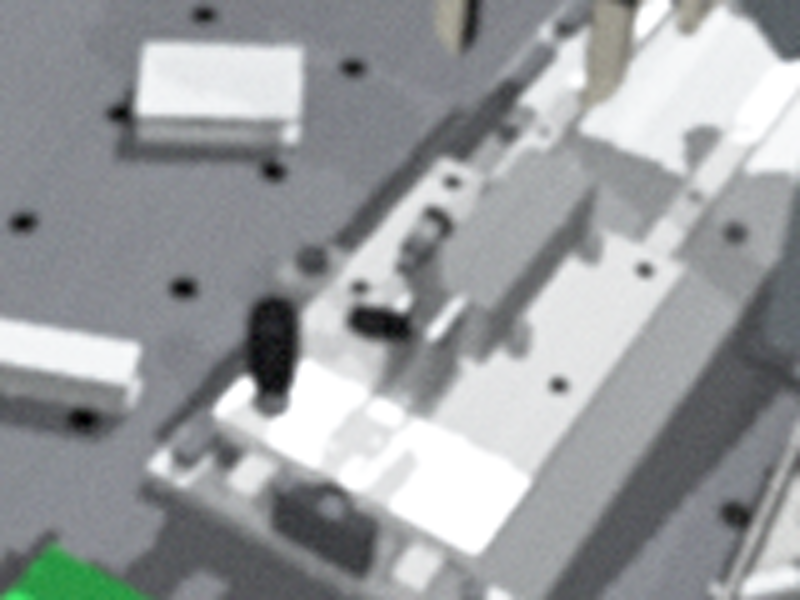

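View pics/side7c.png

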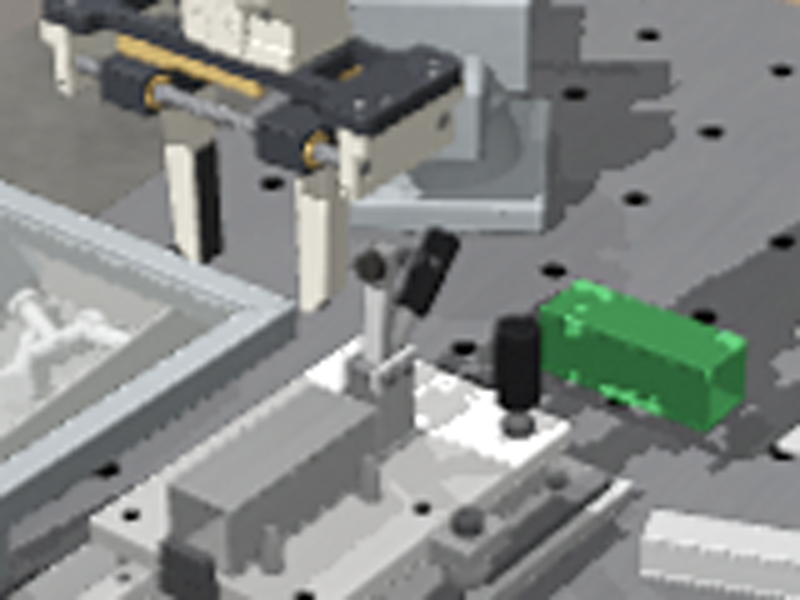

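Emit:
{"fn": "drive_tool", "kwargs": {"motion": [[0,0,-25,0,0,0],[-40,0,-25,0,-0.003,0],[-80,0,-25,-0.001,-0.005,0],[-110,0,-25,-0.002,-0.005,0],[-121,0.5,-25,-0.002,-0.005,0],[-121,0.5,-25,-0.002,-0.005,0],[-121,0.5,-25,-0.002,-0.005,0]], "fingers": 0}}

```text
time: 10.6
eef_pos: [0.6279, -0.1748, 0.2357]
orientation: [-0.0, 0.741, 0.672, 0.001]
ft_force: [-0.1, 0.2, 1.6]
finger_gap: 0.0087
```

Run:
```python
from h import *
s=observe();print(s["time"],pose()[0],insl(pose()[0]),s["ft_force"],s["finger_gap"])
print(row(sl(.0006,-.116,.175),down(SY+np.pi/2)))
c=read_camera("wrist");cv2.imwrite("pics/wrist8.png",c["pixels"][:,:,::-1])
```

```text
10.6 [ 0.6279 -0.1748  0.2357] [ 0.0015 -0.1162  0.2357] [-0.0725  0.2111  1.633 ] 0.008678253878094374
[ 0.2    -1.     60.7     0.0013 -0.0015  0.002 ]
```

View pics/wrist8.png

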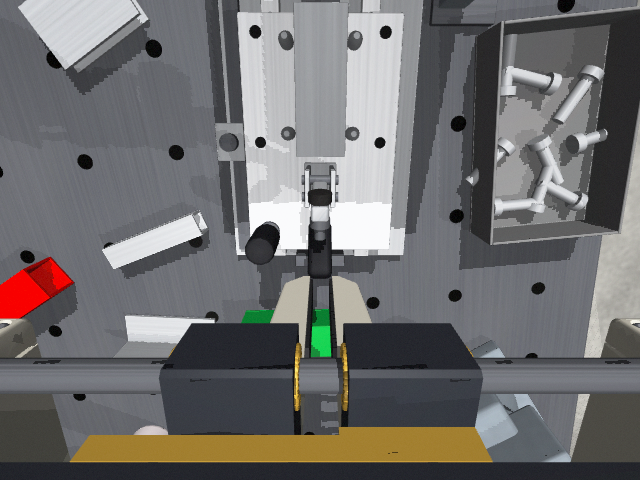

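Emit:
{"fn": "drive_tool", "kwargs": {"motion": [[0,-0.5,15,0.001,-0.001,0.002],[0,-0.8,35,0.001,-0.001,0.002],[0,-0.8,50,0.001,-0.001,0.002],[0,-0.8,58,0.001,-0.001,0.002],[0,-0.8,58,0.001,-0.001,0.002]]}}

```text
time: 11.15
eef_pos: [0.6265, -0.1748, 0.1763]
orientation: [-0.001, 0.741, 0.671, -0.0]
ft_force: [0.5, 0.3, -0.6]
finger_gap: 0.0008
```

Run:
```python
from h import *
s=observe();print(s["time"],pose()[0],insl(pose()[0]),s["ft_force"],s["finger_gap"])
for t in (.6,.4,.2,0,-.05):
    y=-.087-.056*np.cos(t)+.0065*np.sin(t)+.0075*min(1,max(0,t/.2)); z=.095+.056*np.sin(t)+.0065*np.cos(t)+.025
    print(t,row(sl(.0006,y,z),down(SY+np.pi/2)))
```

```text
11.15 [ 0.6265 -0.1748  0.1763] [ 0.0001 -0.1163  0.1763] [ 0.4866  0.2805 -0.5935] 0.0008172852166439188
0.6 [-5.7     0.6    19.3    -0.0016 -0.0004  0.0006]
0.4 [-12.2      0.6     28.5     -0.0016  -0.0004   0.0006]
0.2 [-16.8      0.6     38.8     -0.0016  -0.0004   0.0006]
0 [-26.7      0.6     49.8     -0.0016  -0.0004   0.0006]
-0.05 [-26.9      0.6     52.6     -0.0016  -0.0004   0.0006]
```

Emit:
{"fn": "drive_tool", "kwargs": {"motion": [[-1,0.5,8,0,0,0],[-3,0.5,14,0,0,0],[-5,0.5,18,0,0,0],[-8,0.5,22,0,0,0],[-10,0.5,26,0,0,0],[-12,0.5,29,0,0,0]]}}

```text
time: 11.75
eef_pos: [0.6281, -0.1887, 0.1517]
orientation: [0.003, 0.742, 0.671, 0.001]
ft_force: [-0.4, 0.2, 7.2]
finger_gap: 0.0003
```

Run:
```python
from h import *
s=observe();print(s["time"],insl(pose()[0]),s["ft_force"],s["moment"])
c=read_camera("wrist");cv2.imwrite("pics/wrist9.png",c["pixels"][:,:,::-1])
```

```text
11.75 [ 0.0031 -0.1301  0.1517] [-0.418   0.2313  7.2214] [-0.1363  0.0372  0.0165]
```

View pics/wrist9.png

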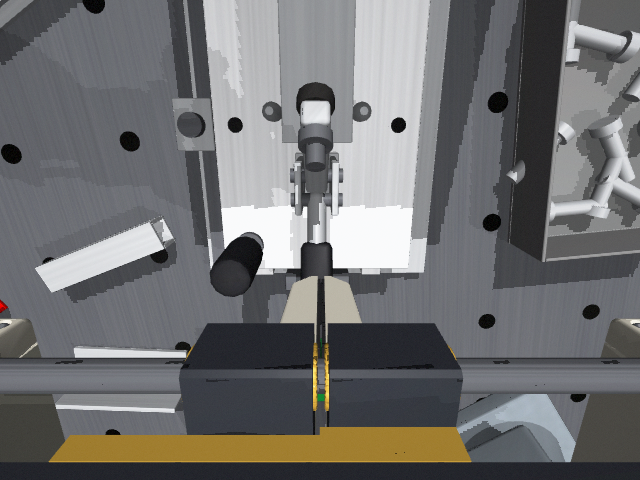

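Emit:
{"fn": "drive_tool", "kwargs": {"motion": [[-2,-0.5,4,0,0,0],[-4,-1,8,0,0,0],[-6,-1.5,12,0,0,0],[-7,-1.5,16,0,0,0],[-9,-1.5,20,0,0,0],[-10,-1.5,24,0,0,0],[-10,-1.5,26,0,0,0]]}}

```text
time: 12.5
eef_pos: [0.6262, -0.198, 0.1265]
orientation: [0.003, 0.742, 0.671, 0.002]
ft_force: [-3.3, 5.0, 23.7]
finger_gap: 0.0006
```

Run:
```python
from h import *
s=observe();print(s["time"],insl(pose()[0]),s["ft_force"],s["moment"])
c=read_camera("wrist");cv2.imwrite("pics/wrist10.png",c["pixels"][:,:,::-1])
```

```text
12.5 [ 0.0021 -0.1395  0.1265] [-3.2843  5.0279 23.6751] [0.7724 0.5347 0.0332]
```

View pics/wrist10.png

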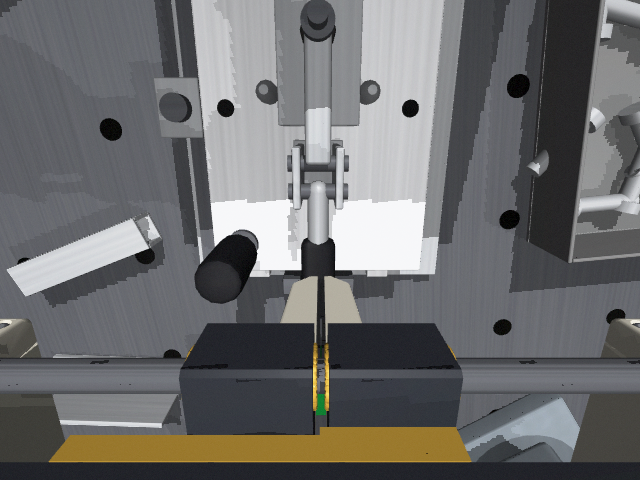

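Emit:
{"fn": "drive_tool", "kwargs": {"motion": [[0,0,1.5,0,0,0],[0,0,1.5,0,0,0],[0,0,1.5,0,0,0]]}}

```text
time: 12.85
eef_pos: [0.6262, -0.198, 0.1265]
orientation: [0.003, 0.742, 0.671, 0.002]
ft_force: [-4.7, 4.9, 22.0]
finger_gap: 0.0004
```

Emit:
{"fn": "drive_tool", "kwargs": {"motion": [[0,0,-10,0,0,0],[0,0,-35,0,0,0],[0,0,-70,0,0,0],[0,0,-100,0,0,0],[0,0,-110,0,0,0],[0,0,-110,0,0,0]]}}

```text
time: 13.45
eef_pos: [0.6249, -0.1979, 0.2337]
orientation: [0.002, 0.742, 0.671, 0.001]
ft_force: [0.2, -0.3, 0.2]
finger_gap: 0.0003
```

Run:
```python
from h import *
s=observe();print(s["time"],insl(pose()[0]),s["ft_force"],s["qpos"])
for n in("wrist","scene","side"):
    c=read_camera(n);im=c["pixels"][:,:,::-1];cv2.imwrite(f"pics/{n}11.png",im)
    if n!="wrist":
        u,v=map(int,proj(c,sl(0,-.06,.09)))
        a=im[v-60:v+60,u-80:u+80];cv2.imwrite(f"pics/{n}11c.png",cv2.resize(a,None,fx=5,fy=5,interpolation=cv2.INTER_CUBIC))
        o=np.array([u-80,v-60])
        for t in (0,.06,.15): print(n,t,[np.round((np.array(proj(c,sl(0,-.087-.071*np.cos(t),.095+.071*np.sin(t))))-o)*5)])
```

```text
13.45 [ 0.0008 -0.1396  0.2337] [ 0.1755 -0.3062  0.1913] [-0.3848  0.2795  1.3369 -0.0003  1.5206 -0.2847]
scene 0 [array([291., 431.])]
scene 0.06 [array([292., 424.])]
scene 0.15 [array([293., 414.])]
side 0 [array([523., 211.])]
side 0.06 [array([522., 205.])]
side 0.15 [array([522., 194.])]
```

View pics/wrist11.png

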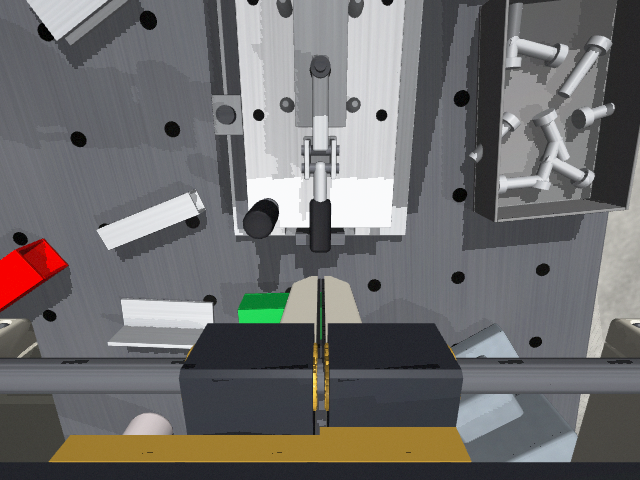

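View pics/side11c.png

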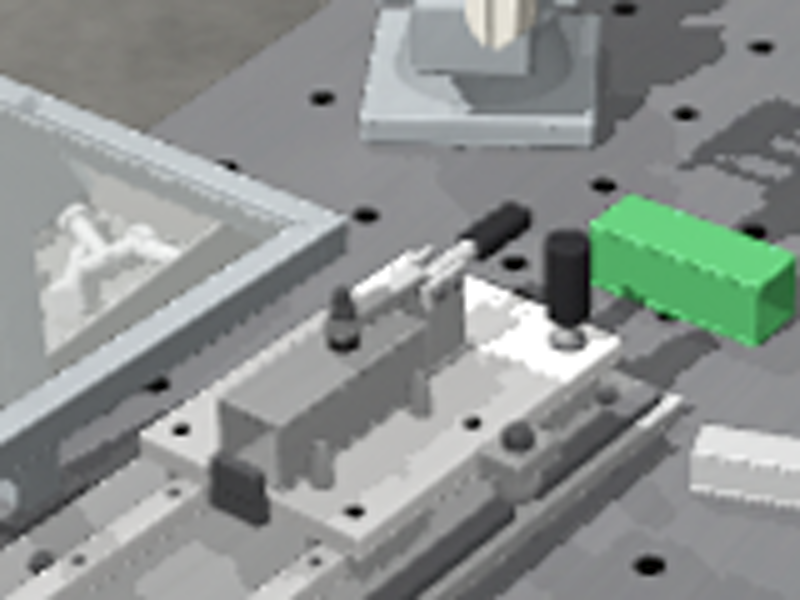

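Run:
```python
from h import *
D=[(.1627,-.5770,.2426,.1311,1.4893,1.523),(.4335,-.1814,.3299,-.2462,1.6949,1.6921),(.4992,-.0871,.3295,-.1425,1.6052,1.6794),(.4442,-.0805,.0385,-.0691,2.0881,1.1172),(.6178,-.0564,.1999,.2144,1.4746,1.4603),(.6361,-.0548,.1944,.2562,1.4363,1.4466),(.64,-.0547,.1215,.3235,1.4924,1.3233),(.639,-.0551,.2112,.2573,1.4041,1.481)]
s=observe();p=pose()[0];q=s["qpos"];D.append((*p,q[1],q[2],q[4]))
A=[];b=[]
for x,y,z,q2,q3,q5 in D:
    r=np.hypot(x,y);t=q2+q3;w=t+q5
    A.append([1,np.sin(q2),np.sin(t),np.cos(t),0,np.sin(w)]);b.append(r)
    A.append([0,np.cos(q2),np.cos(t),-np.sin(t),1,np.cos(w)]);b.append(z)
A=np.array(A);b=np.array(b)
k,res,rk,sv=np.linalg.lstsq(A[:,:5],b,rcond=None) # L folded in offset
print(k,A[:,:5]@k-b)
from scipy.optimize import fsolve
for L in (.15,.2,.25,.3):
  for al in (45,40):
    for y in (-.130,.130):
        a=np.radians(al)
        g=sl(-.05,y,.089); r=np.hypot(g[0],g[1])
        # tool axis horizontal approx radial comp
        rw=r-(L+.008)*np.cos(a); zw=.089+(L+.008)*np.sin(a)
        f=lambda v:[k[0]+k[1]*np.sin(v[0])+k[2]*np.sin(v[0]+v[1])+k[3]*np.cos(v[0]+v[1])-rw, k[4]+L+k[1]*np.cos(v[0])+k[2]*np.cos(v[0]+v[1])-k[3]*np.sin(v[0]+v[1])-zw]
        v,i,e,m=fsolve(f,[0,2],full_output=1); print(L,al,y,v,np.pi/2+a-v.sum(),e)
```

```text
[ 0.003   0.3648  0.5526  0.0564 -0.0354] [ 0.0004 -0.     -0.0004 -0.0001 -0.     -0.0002  0.     -0.0002  0.0024
  0.     -0.0013  0.0001 -0.0009  0.0002 -0.0002  0.0001  0.      0.0001]
0.15 45 -0.13 [0.0232 1.9714] 0.3616537313848651 1
0.15 45 0.13 [0.029  1.9655] 0.36176830358851864 1
0.15 40 -0.13 [0.0143 2.0017] 0.25297988239089 1
0.15 40 0.13 [0.0201 1.9958] 0.2530567906155383 1
0.2 45 -0.13 [-0.0503  2.0748] 0.33167080777382374 1
0.2 45 0.13 [-0.0442  2.069 ] 0.33144947913222644 1
0.2 40 -0.13 [-0.0608  2.1135] 0.2162620913563762 1
0.2 40 0.13 [-0.0547  2.1076] 0.2159840888118425 1
0.25 45 -0.13 [-0.1261  2.1767] 0.30559332377503123 1
0.25 45 0.13 [-0.1197  2.1709] 0.30497212094771475 1
0.25 40 -0.13 [-0.1379  2.2235] 0.18339112080341557 1
0.25 40 0.13 [-0.1314  2.2176] 0.1826819986878636 1
0.3 45 -0.13 [-0.206  2.278] 0.28427495640092415 1
0.3 45 0.13 [-0.1991  2.2721] 0.283153571532635 1
0.3 40 -0.13 [-0.219   2.3326] 0.15528264045376172 1
0.3 40 0.13 [-0.2118  2.3267] 0.15401734181649074 1
```

```bash
cat >> h.py <<'E'
def lean(a,yaw=SY):
    return R.from_euler("z",yaw)*R.from_matrix(np.array([[np.sin(a),0,np.cos(a)],[0,-1,0],[np.cos(a),0,-np.sin(a)]]))
E
python3 - <<'E'
from h import *
print(row(sl(-.12,-.13,.25),down(SY)),pose()[1].as_rotvec())
E
```

```text
[   8.9    -119.      -20.3      -0.0018    0.0011    1.5707] [-2.3286 -2.1064  0.0014]
```

Emit:
{"fn": "drive_tool", "kwargs": {"motion": [[1,-12,-8,0,0,0.14],[2,-24,-16,0,0,0.28],[3,-36,-20,0,0,0.42],[4,-48,-20,0,0,0.56],[5,-60,-20,0,0,0.7],[6,-72,-20,0,0,0.84],[7,-84,-20,0,0,0.98],[8,-96,-20,0,0,1.12],[9,-108,-20,0,0,1.26],[9,-119,-20,0,0,1.4]], "fingers": 50}}

```text
time: 14.6
eef_pos: [0.5051, -0.176, 0.2494]
orientation: [-0.0, 0.999, 0.033, -0.001]
ft_force: [0.2, -0.2, 0.7]
finger_gap: 0.0499
```

Run:
```python
from h import *
s=observe();print(s["time"],insl(pose()[0]),s["qpos"])
a=np.radians(45);z=lean(a).apply([0,0,1])
print(row(sl(-.12,-.13,.25),down(SY)));print(row(sl(-.05,-.13,.089)-.112*z,lean(a)))
```

```text
14.6 [-0.1206 -0.1297  0.2494] [-0.4311 -0.0464  1.6595  0.      1.5306  1.0746]
[ 0.5     0.4    -0.6    -0.0009  0.002   0.1651]
[-8.4    -1.     81.2    -0.0657  0.7856  0.1562]
```

Emit:
{"fn": "drive_tool", "kwargs": {"motion": [[-2,0,5,-0.011,0.13,0.026],[-4,0,10,-0.022,0.26,0.052],[-6,0,15,-0.033,0.39,0.078],[-8,-1,20,-0.044,0.52,0.104],[-8,-1,25,-0.055,0.65,0.13],[-8,-1,30,-0.066,0.786,0.156],[-8,-1,30,-0.066,0.786,0.156],[-8,-1,30,-0.066,0.786,0.156]]}}

```text
time: 15.4
eef_pos: [0.4975, -0.1762, 0.2202]
orientation: [0.019, 0.923, -0.044, 0.382]
ft_force: [0.1, 0.1, 0.4]
finger_gap: 0.0501
```

Run:
```python
from h import *
s=observe();print(s["time"],insl(pose()[0]),s["qpos"])
a=np.radians(45);z=lean(a).apply([0,0,1])
print(row(sl(-.05,-.13,.089)-.112*z,lean(a)))
c=read_camera("wrist");cv2.imwrite("pics/wrist12.png",c["pixels"][:,:,::-1])
```

```text
15.4 [-0.1281 -0.1306  0.2202] [-0.7241 -0.7718  2.4364  0.5683  0.8817  0.7098]
[-37.5     -0.6     36.      -0.0028   0.0002   0.0037]
```

View pics/wrist12.png

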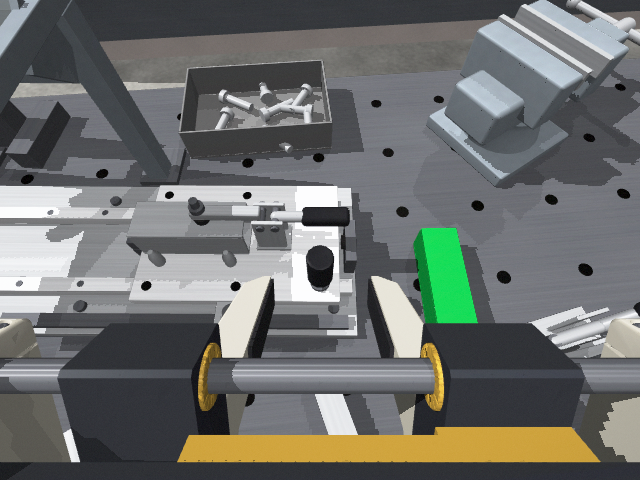

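Run:
```python
from h import *
from scipy.optimize import fsolve
k=[ 0.003,0.3648,0.5526,0.0564,-0.0354];L=.388
def ik(T,Rt):
    w=T-L*Rt.apply([0,0,1]); r=np.hypot(w[0],w[1])
    f=lambda v:[k[0]+k[1]*np.sin(v[0])+k[2]*np.sin(v[0]+v[1])+k[3]*np.cos(v[0]+v[1])-r, k[4]+L+k[1]*np.cos(v[0])+k[2]*np.cos(v[0]+v[1])-k[3]*np.sin(v[0]+v[1])-w[2]]
    v,i,e,m=fsolve(f,[-.5,2.3],full_output=1)
    q1=np.arctan2(w[1],w[0]); u=v.sum()
    fa=np.array([np.sin(u)*np.cos(q1),np.sin(u)*np.sin(q1),np.cos(u)])  # forearm-ish axis (q5=0)
    return e==1,q1,v,np.arccos(fa@Rt.apply([0,0,1]))
print(ik(pose()[0],pose()[1]),observe()["qpos"])
for al in (45,50,55,60):
    a=np.radians(al);Rt=lean(a);z=Rt.apply([0,0,1])
    for y in (-.13,0,.13):
        G=sl(-.05,y,.089)
        print(al,y,[ (ik(G-d*z,Rt)) for d in (.012,.06)])
```

```text
(True, np.float64(-0.5881803091457921), array([-0.878 ,  2.5073]), np.float64(0.8423080893810065)) [-0.7232 -0.7702  2.431   0.5683  0.8815  0.7096]
45 -0.13 [(True, np.float64(-0.48572472420558277), array([-0.3391,  2.4327]), np.float64(0.40091910858196494)), (True, np.float64(-0.5281479913331923), array([-0.5655,  2.5112]), np.float64(0.540364365166456))]
45 0 [(True, np.float64(-0.08379771435614715), array([-0.4404,  2.5032]), np.float64(0.29369179152562375)), (True, np.float64(-0.08179051890575816), array([-0.7087,  2.5924]), np.float64(0.47273942493100124))]
45 0.13 [(True, np.float64(0.3132271727411883), array([-0.3241,  2.4217]), np.float64(0.41457717449867415)), (True, np.float64(0.3578745475005723), array([-0.5451,  2.4987]), np.float64(0.5500460533921318))]
50 -0.13 [(True, np.float64(-0.45855016894632106), array([-0.3099,  2.3594]), np.float64(0.47974921054004865)), (True, np.float64(-0.49161310877368725), array([-0.5053,  2.4204]), np.float64(0.6131683952953298))]
50 0 [(True, np.float64(-0.08504710754886634), array([-0.3964,  2.4226]), np.float64(0.41743403736274765)), (
[... 861 characters left out ...]
495598985355), array([-0.42  ,  2.3154]), np.float64(0.6993761075236756))]
60 -0.13 [(True, np.float64(-0.40967188079444183), array([-0.2098,  2.1947]), np.float64(0.66900834200607)), (True, np.float64(-0.42855121084571274), array([-0.3544,  2.2263]), np.float64(0.7829847753093951))]
60 0 [(True, np.float64(-0.08723274404335359), array([-0.2736,  2.247 ]), np.float64(0.6446337126736273)), (True, np.float64(-0.08639725142482212), array([-0.4284,  2.2802]), np.float64(0.7662168561579603))]
60 0.13 [(True, np.float64(0.23266177796118234), array([-0.1998,  2.1863]), np.float64(0.6728640467028897)), (True, np.float64(0.2527200741231757), array([-0.3429,  2.2176]), np.float64(0.7857113556632612))]
```

Run:
```python
from h import *
a=.907;Rt=lean(a);z=Rt.apply([0,0,1]);G=sl(-.0495,-.130,.080)
c=read_camera("wrist")
P=onz(c,320,252,.112);print("handle top seen",insl(P), "expected -.0495 -.13")
print(row(G-.075*z,Rt)); print(pose()[1].inv().apply(z))
```

```text
handle top seen [-0.0428 -0.1297  0.112 ] expected -.0495 -.13
[-40.2     -1.7     81.8     -0.001   -0.1266   0.0074]
[-0.1262  0.0005  0.992 ]
```

Emit:
{"fn": "drive_tool", "kwargs": {"motion": [[-8,0,16,0,-0.03,0.002],[-16,-1,33,0,-0.06,0.004],[-24,-1,50,0,-0.09,0.006],[-32,-1,66,-0.001,-0.12,0.007],[-40,-1.5,80,-0.001,-0.127,0.007],[-40,-1.5,81,-0.001,-0.127,0.007],[-40,-1.5,81,-0.001,-0.127,0.007]]}}

```text
time: 16.2
eef_pos: [0.5296, -0.1779, 0.138]
orientation: [0.015, 0.944, -0.047, 0.325]
ft_force: [0.1, 0.1, 0.4]
finger_gap: 0.0499
```

```bash
cat >> h.py <<'E'
AL=.907
def hand(y,d,x=-.0495,z=.080):
    Rt=lean(AL);return row(sl(x,y,z)-d*Rt.apply([0,0,1]),Rt)
E
python3 - <<'E'
from h import *
s=observe();print(s["time"],insl(pose()[0]),s["qpos"],s["ft_force"])
print(hand(-.13,.075),hand(-.13,.010))
c=read_camera("wrist");cv2.imwrite("pics/wrist13.png",c["pixels"][:,:,::-1])
print(proj(c,sl(-.05,-.13,.112)),proj(c,sl(-.05,-.13,.066)))
E
```

```text
16.2 [-0.096  -0.1291  0.138 ] [-0.6105 -0.4398  2.3379  0.485   0.7066  0.7735] [0.0795 0.0608 0.4246]
[ 0.9     0.9    -0.7    -0.0023  0.0012 -0.    ] [ 1.      1.1    64.3    -0.0023  0.0012 -0.    ]
(np.float64(323.9271639539392), np.float64(239.0519869673487)) (np.float64(323.47369405399354), np.float64(261.51399298179524))
```

View pics/wrist13.png

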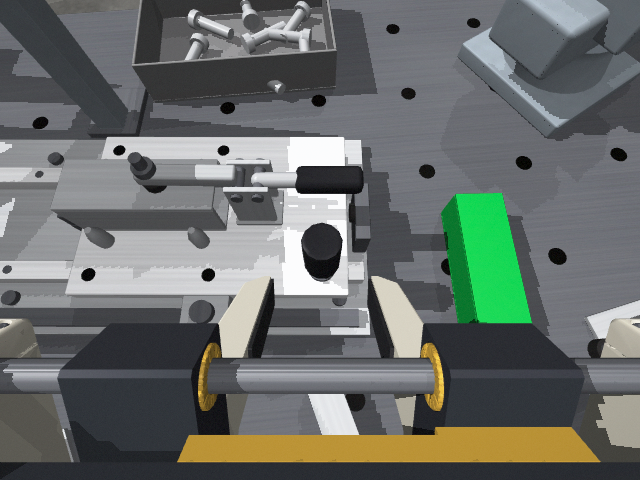

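Emit:
{"fn": "drive_tool", "kwargs": {"motion": [[1,0.5,12,-0.002,0.001,0],[1,0.5,25,-0.002,0.001,0],[1,0.5,38,-0.002,0.001,0],[1,0.5,50,-0.002,0.001,0],[1,0.5,58,-0.002,0.001,0],[1,0.5,63,-0.002,0.001,0],[1,0.5,63,-0.002,0.001,0]]}}

```text
time: 16.95
eef_pos: [0.5676, -0.182, 0.0877]
orientation: [0.016, 0.944, -0.048, 0.325]
ft_force: [-0.3, 1.0, -0.3]
finger_gap: 0.0499
```

Run:
```python
from h import *
s=observe();print(s["time"],insl(pose()[0]),s["qpos"],s["ft_force"])
print(hand(-.13,.010))
c=read_camera("wrist");cv2.imwrite("pics/wrist14.png",c["pixels"][:,:,::-1])
c=read_camera("side");cv2.imwrite("pics/side14.png",c["pixels"][:,:,::-1][100:340,170:490])
```

```text
16.95 [-0.0578 -0.1294  0.0877] [-0.5606 -0.2103  2.2688  0.5594  0.542   0.7073] [-0.2949  0.9653 -0.289 ]
[ 1.8     0.6     1.1     0.0001  0.0001 -0.0015]
```

View pics/wrist14.png

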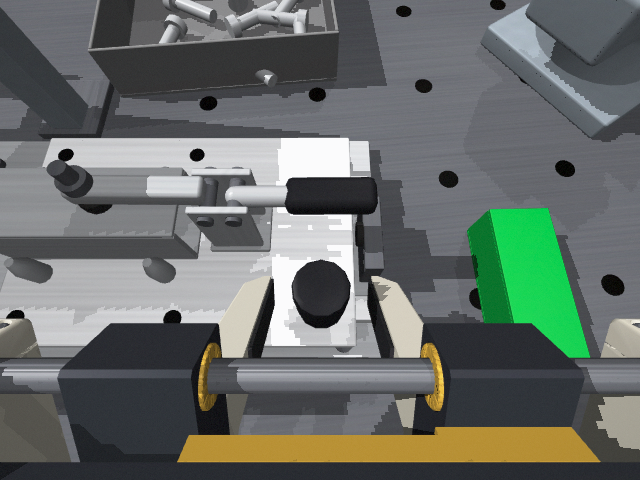

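View pics/side14.png

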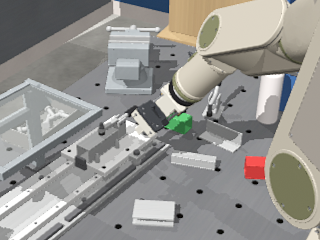

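Emit:
{"fn": "drive_tool", "kwargs": {"motion": [[0,0,0,0,0,0],[0,0,0,0,0,0],[0,0,0,0,0,0],[0,0,0,0,0,0],[0,0,0,0,0,0],[0,0,0,0,0,0]], "fingers": 15}}

```text
time: 17.65
eef_pos: [0.5673, -0.182, 0.0877]
orientation: [0.016, 0.944, -0.048, 0.325]
ft_force: [-5.1, 0.8, 4.5]
finger_gap: 0.0247
```

Run:
```python
from h import *
s=observe();print(s["time"],insl(pose()[0]),s["qpos"],s["ft_force"],s["finger_gap"])
p,r=pose();print(r.inv().apply(np.r_[SYv,0]), r.inv().apply(np.r_[SYv,0]*260))
```

```text
17.65 [-0.0581 -0.1294  0.0877] [-0.5609 -0.2113  2.2697  0.5593  0.5419  0.7072] [-5.1281  0.8324  4.5469] 0.02471316914063864
[-0.0015 -1.     -0.0004] [  -0.3837 -259.9997   -0.0993]
```

Emit:
{"fn": "drive_tool", "kwargs": {"motion": [[0,-5,0,0,0,0],[0,-13,0,0,0,0],[0,-22,0,0,0,0],[0,-32,0,0,0,0],[0,-42,0,0,0,0],[0,-52,0,0,0,0],[0,-62,0,0,0,0],[0,-72,0,0,0,0],[0,-80,0,0,0,0],[0,-80,0,0,0,0]]}}

```text
time: 18.65
eef_pos: [0.5755, -0.1015, 0.0877]
orientation: [0.016, 0.944, -0.048, 0.325]
ft_force: [-3.7, 3.7, 5.1]
finger_gap: 0.0243
```

Run:
```python
from h import *
s=observe();print(s["time"],insl(pose()[0]),s["qpos"],s["ft_force"],s["finger_gap"])
c=read_camera("side");cv2.imwrite("pics/side15.png",c["pixels"][:,:,::-1])
```

```text
18.65 [-0.058  -0.0485  0.0877] [-0.3585 -0.2715  2.3184  0.3543  0.4729  1.0483] [-3.7144  3.7454  5.0789] 0.024310240402849008
```

View pics/side15.png

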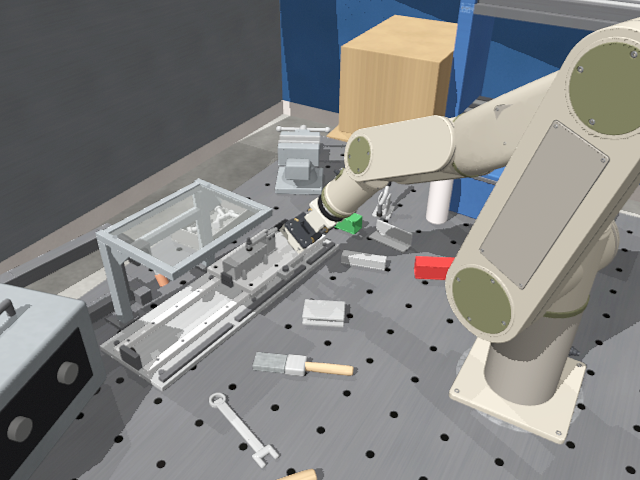

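Emit:
{"fn": "drive_tool", "kwargs": {"motion": [[0,-6,0,0,0,0],[0,-14,0,0,0,0],[0,-22,0,0,0,0],[0,-30,0,0,0,0],[0,-38,0,0,0,0],[0,-46,0,0,0,0],[0,-54,0,0,0,0],[0,-60,0,0,0,0],[0,-60,0,0,0,0]]}}

```text
time: 19.6
eef_pos: [0.5815, -0.0423, 0.0877]
orientation: [0.016, 0.944, -0.048, 0.325]
ft_force: [-5.4, 3.5, 5.0]
finger_gap: 0.0244
```

Run:
```python
from h import *
s=observe();print(s["time"],insl(pose()[0]),s["qpos"],s["ft_force"],s["finger_gap"])
for n in("side","scene"):
    c=read_camera(n);im=c["pixels"][:,:,::-1];cv2.imwrite(f"pics/{n}16.png",im)
    u,v=map(int,proj(c,pose()[0]+[-.04,.05,.1]))
    cv2.imwrite(f"pics/{n}16c.png",cv2.resize(im[v-70:v+70,u-90:u+90],None,fx=4,fy=4,interpolation=cv2.INTER_CUBIC))
```

```text
19.6 [-0.0579  0.011   0.0877] [-0.1968 -0.279   2.3242  0.1409  0.439   1.3678] [-5.3601  3.5463  5.0085] 0.024389424305277848
```

View pics/side16c.png

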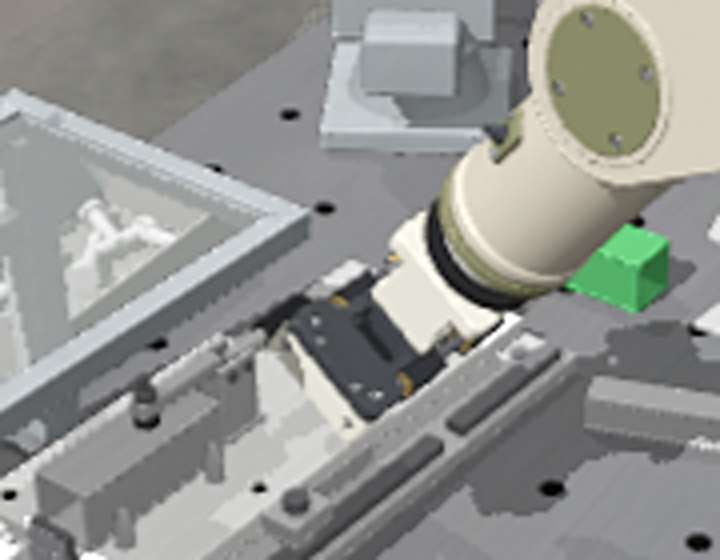

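View pics/scene16c.png

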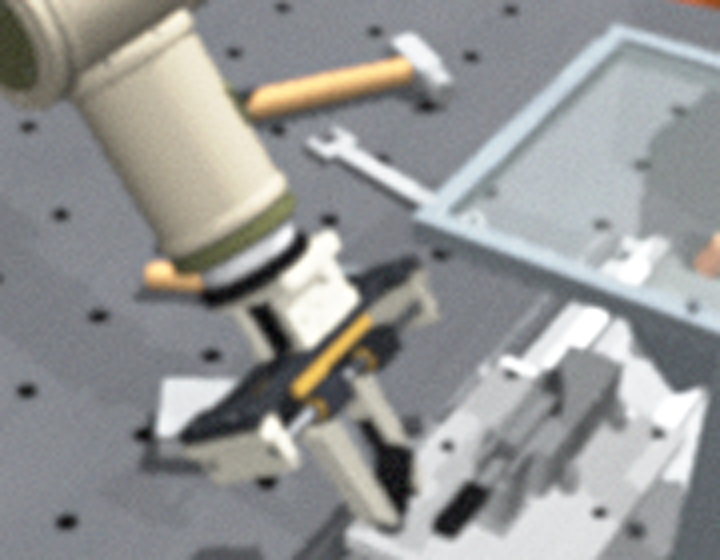

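Run:
```python
from h import *
c=read_camera("scene")
u,v=map(int,proj(c,pose()[0]+[-.04,.05,.1]))
for x in(-.085,): 
  for z in (.22,.24):
    print((np.array(proj(c,sl(x,.075,z)))-[u-90,v-70])*4)
c=read_camera("side")
u,v=map(int,proj(c,pose()[0]+[-.04,.05,.1]))
for z in (.22,.24): print((np.array(proj(c,sl(-.085,.075,z)))-[u-90,v-70])*4)
```

```text
[406.8858 235.4334]
[408.9675 208.3134]
[312.1345 237.0725]
[310.7651 204.9421]
```

Emit:
{"fn": "drive_tool", "kwargs": {"motion": [[0,-6,0,0,0,0],[0,-14,0,0,0,0],[0,-22,0,0,0,0],[0,-30,0,0,0,0],[0,-38,0,0,0,0],[0,-46,0,0,0,0],[0,-54,0,0,0,0],[0,-60,0,0,0,0],[0,-60,0,0,0,0]]}}

```text
time: 20.7
eef_pos: [0.5876, 0.0174, 0.0877]
orientation: [0.016, 0.944, -0.048, 0.325]
ft_force: [-5.0, 3.2, 5.2]
finger_gap: 0.0245
```

Run:
```python
from h import *
s=observe();print(s["time"],insl(pose()[0]),s["qpos"],s["ft_force"],s["finger_gap"])
for n in("side","wrist"):
    c=read_camera(n);im=c["pixels"][:,:,::-1];cv2.imwrite(f"pics/{n}17.png",im)
    if n=="side":
        u,v=map(int,proj(c,pose()[0]+[-.04,.05,.1]))
        cv2.imwrite(f"pics/{n}17c.png",cv2.resize(im[v-70:v+70,u-90:u+90],None,fx=4,fy=4,interpolation=cv2.INTER_CUBIC))
```

```text
20.7 [-0.0578  0.071   0.0877] [-0.0329 -0.253   2.3035 -0.0989  0.4305  1.7149] [-5.038   3.2286  5.1659] 0.024526858741028706
```

View pics/side17c.png

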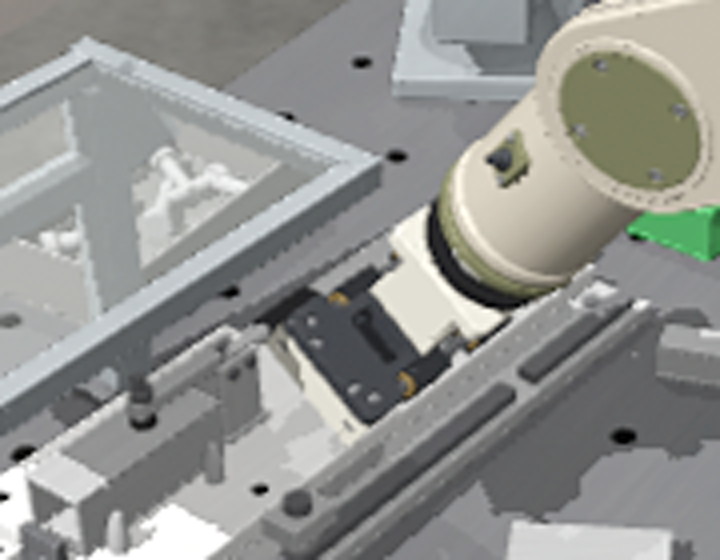

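View pics/wrist17.png

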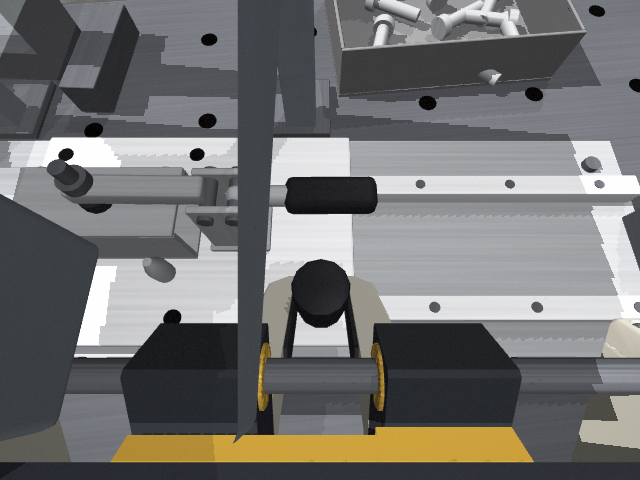

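Emit:
{"fn": "drive_tool", "kwargs": {"motion": [[0,-6,0,0,0,0],[0,-13,0,0,0,0],[0,-20,0,0,0,0],[0,-27,0,0,0,0],[0,-34,0,0,0,0],[0,-40,0,0,0,0],[0,-46,0,0,0,0],[0,-50,0,0,0,0],[0,-53,0,0,0,0],[0,-53,0,0,0,0]]}}

```text
time: 21.8
eef_pos: [0.5929, 0.0702, 0.0877]
orientation: [0.016, 0.944, -0.048, 0.325]
ft_force: [-5.0, 4.4, 4.2]
finger_gap: 0.0241
```

Run:
```python
from h import *
s=observe();p=insl(pose()[0]);print(s["time"],p,"carrier~",p[1]+.1294,s["qpos"],s["ft_force"],s["finger_gap"])
```

```text
21.8 [-0.0577  0.1241  0.0877] carrier~ 0.2534851499697004 [ 0.1064 -0.2053  2.2645 -0.2956  0.4462  2.0037] [-4.9879  4.3995  4.168 ] 0.02405500918583538
```

Emit:
{"fn": "drive_tool", "kwargs": {"motion": [[0,-2,0,0,0,0],[0,-4,0,0,0,0],[0,-6,0,0,0,0],[0,-6.5,0,0,0,0],[0,-6.5,0,0,0,0],[0,-6.5,0,0,0,0]]}}

```text
time: 22.4
eef_pos: [0.5936, 0.0766, 0.0877]
orientation: [0.016, 0.944, -0.048, 0.325]
ft_force: [-4.7, 2.9, 4.2]
finger_gap: 0.0243
```

Run:
```python
from h import *
s=observe();p=insl(pose()[0]);print(s["time"],p,"carrier~",p[1]+.1294,s["ft_force"],s["finger_gap"])
c=read_camera("side");im=c["pixels"][:,:,::-1];cv2.imwrite("pics/side18c.png",cv2.resize(im[170:370,90:330],None,fx=3,fy=3,interpolation=cv2.INTER_CUBIC))
```

```text
22.4 [-0.0577  0.1304  0.0877] carrier~ 0.25983632285424996 [-4.7386  2.9054  4.2367] 0.02425634729866312
```

View pics/side18c.png

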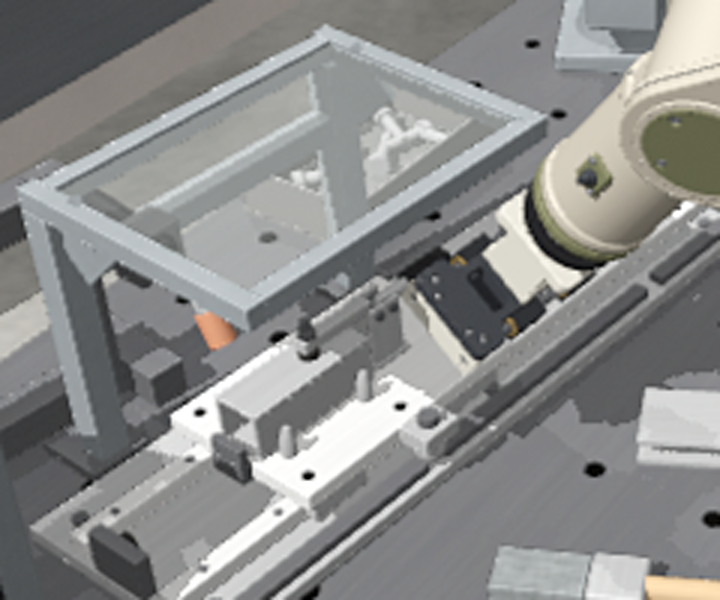

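Emit:
{"fn": "drive_tool", "kwargs": {"motion": [[0,0,0,0,0,0],[0,0,0,0,0,0],[0,0,0,0,0,0],[0,0,0,0,0,0],[0,0,0,0,0,0],[0,0,0,0,0,0]], "fingers": 50}}

```text
time: 23.05
eef_pos: [0.5935, 0.0762, 0.0876]
orientation: [0.016, 0.944, -0.048, 0.325]
ft_force: [0.7, -0.0, 0.8]
finger_gap: 0.05
```

Run:
```python
from h import *
s=observe();p=insl(pose()[0]);print(s["time"],p,s["ft_force"],s["finger_gap"])
c=read_camera("wrist");cv2.imwrite("pics/wrist19.png",c["pixels"][:,:,::-1])
```

```text
23.05 [-0.0578  0.1301  0.0876] [ 0.7279 -0.0078  0.7561] 0.04997524246341716
```

View pics/wrist19.png

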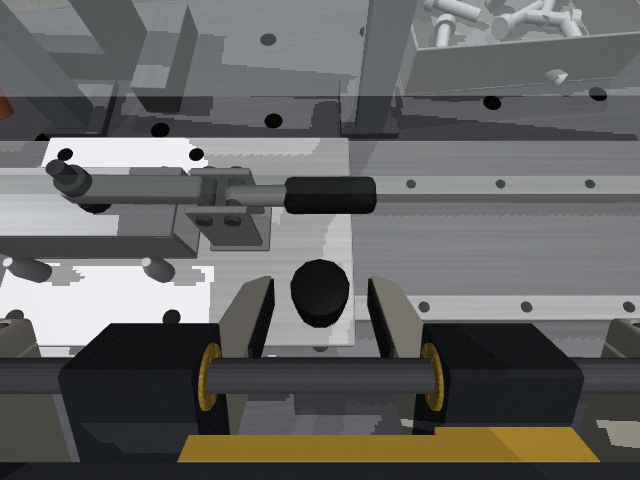

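Emit:
{"fn": "drive_tool", "kwargs": {"motion": [[0,0,-6,0,0,0],[0,0,-16,0,0,0],[0,0,-28,0,0,0],[0,0,-40,0,0,0],[0,0,-52,0,0,0],[0,0,-64,0,0,0],[0,0,-72,0,0,0],[0,0,-75,0,0,0],[0,0,-75,0,0,0]]}}

```text
time: 24.0
eef_pos: [0.5477, 0.081, 0.1474]
orientation: [0.016, 0.944, -0.048, 0.326]
ft_force: [0.2, -0.7, -0.8]
finger_gap: 0.0501
```

Run:
```python
from h import *
s=observe();p=insl(pose()[0]);print(s["time"],p,s["ft_force"],s["qpos"])
for n in("wrist","side","scene"):
    c=read_camera(n);im=c["pixels"][:,:,::-1];cv2.imwrite(f"pics/{n}20.png",im)
    if n=="side": cv2.imwrite("pics/side20c.png",cv2.resize(im[170:370,90:330],None,fx=3,fy=3,interpolation=cv2.INTER_CUBIC))
```

```text
24.0 [-0.1038  0.1303  0.1474] [ 0.2448 -0.661  -0.7631] [ 0.1524 -0.4706  2.3412 -0.2614  0.6383  1.9843]
```

View pics/wrist20.png

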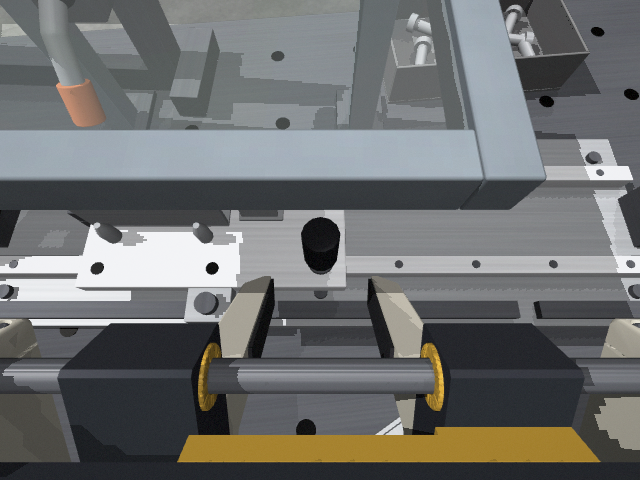

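View pics/side20c.png

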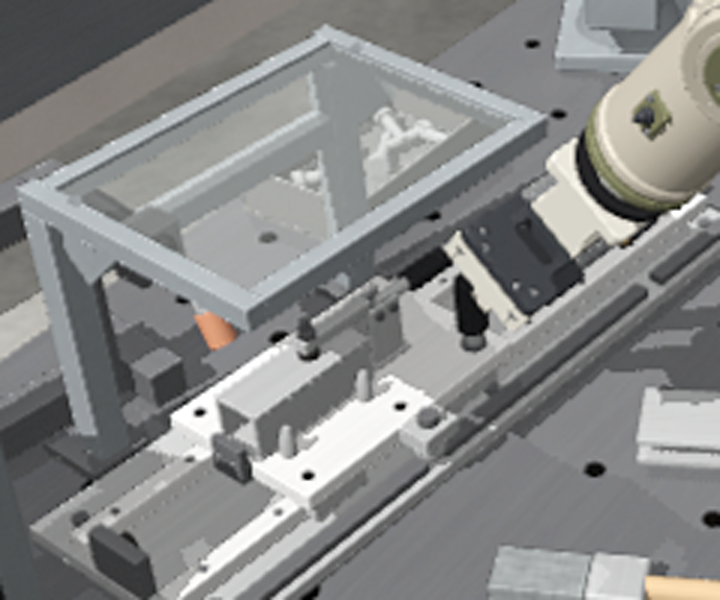

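Run:
```python
from h import *
c=read_camera("wrist");im=c["pixels"]
print("housing",insl(onz(c,205,302,.05)),"exp y .215")
g=im.max(axis=2)<32
for n,im_,P in [("now",im,None)]:
    m=np.zeros(g.shape,np.uint8);m[205:280,290:350]=g[205:280,290:350]
    k,l,st,ce=cv2.connectedComponentsWithStats(m);i=1+np.argmax(st[1:,4]);print(st[i],ce[i])
    u=st[i,0]+st[i,2]/2-.5
    print("handle axis y",insl(onz(c,u,240,.10)),"exp", -.13+.26)
b=cv2.imread("pics/wrist13.png");g=b.max(axis=2)<32
m=np.zeros(g.shape,np.uint8);m[215:285,290:350]=g[215:285,290:350]
k,l,st,ce=cv2.connectedComponentsWithStats(m);i=1+np.argmax(st[1:,4]);print("wrist13",st[i],ce[i],"tcp y then -.1291")
print(observe()["time"])
for p in [(97,268),(212,268)]: print("holes",insl(onz(c,*p,.05)))
```

```text
housing [-0.0821  0.2175  0.05  ] exp y .215
[ 301  216   39   54 1624] [319.5862 242.0296]
handle axis y [-0.0512  0.1314  0.1   ] exp 0.13
wrist13 [303 240  39  38 614] [322.2655 265.0635] tcp y then -.1291
24.2
holes [-0.0557  0.3044  0.05  ]
holes [-0.0559  0.2152  0.05  ]
```

View pics/side20.png

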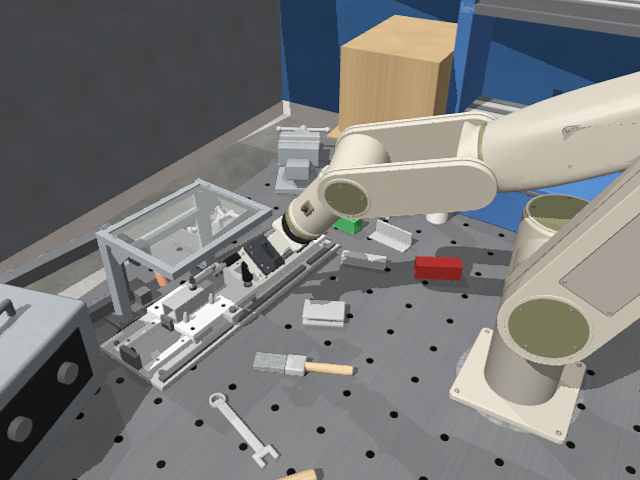

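The side view shows the carrier at the weld station under the canopy, with the clamp level on the tube. The fingers are clear of the push handle at about (247,270). The thin tube (363,260), angle (391,235), magnet (325,312), brush and wrench are where they started.

Run:
```python
from workcell import *
print(close_job())
```

```text
the job is handed in; nothing more can be done
None
```

I set the 40 mm tube down between the locating pins and closed the toggle clamp on it. I then moved the carrier to the weld station by its push handle with the tool leaning 52°, let go and backed off. The job is handed in after about 24 s of robot time; no verdict was reported.

**Carrier:** tool travel plus the handle's position in the image puts it at about 0.260 to 0.261 m. Single readings from the last wrist picture disagreed a little: the push handle read 1.4 mm past its expected place and the roller housing 2.5 mm past. I put that down to calibration, and the notch pulls the carrier true within 5 mm.

**Clamp:** the press met its stop with about 22 to 24 N at the height expected for a closed handle, and the last view shows the handle level. I did not measure its angle any closer than that.

**Tube:** on the way down I measured it about 0.4 mm off the jig's centre line, and saw it lying straight between the pins before clamping. I did not measure its position again after the push.

**Other stock and robot:** the thin tube, angle, magnet, brush and wrench look unmoved in the side view. The arm hid the spare clamp there, so I did not check it. The fingers are clear of everything and the wrist force is below 1 N, which is noise level.

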